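# Square up and clamp bowl blanks in the glue press

### The job

Set up the glue press: slacken its brass brake knob, which has a left-hand thread, by turning it clockwise until its white line meets the red line, then raise the green hold-down bar until it stands upright. Then turn every skewed square blank on it until its back edge is flush with the fence, pushing the blank's free back corner round while its notched corner bears on the peg. Next stand one round glue block flat on the circle in the middle of each blank (a block may be left over), then bring the green hold-down bar fully down onto the blocks, without disturbing the other things on the bench.

Things in the scene. Friction and masses are not known exactly. Their poses are not given: they have to be found in the camera images.
- knob (a joint): angle (rad) of the brass bar knob of the bar's hinge brake, at the front of the press. Left-hand thread: it is unscrewed by turning CLOCKWISE seen from above, which makes this value grow (stops at -0.2 and 3.2). 0 to 0.6 at the start; 2.2 when the white line engraved on the knob meets the red line on its collar. Turning it takes under 0.1 N m; it does not rise and stays where it is left.
- knob_grip (a point): on the vertical axis of the brass knob, half-way up its grip: a bar 46 mm long, 14 mm wide, 28 mm tall (top 14 mm above this point), standing on a 44 mm disc. The white line lies along the top of one half of the bar. At knob value 2.2 the bar lies along the press's x, white end to the back; at value v it is turned 2.2 - v rad anticlockwise from there. The steel collar below is 52 mm across.
- bar (a joint): hinge angle (rad) of the green hold-down bar of the glue press: 0 to 0.3 at the start (down), 1.57 standing upright, 1.9 at its stop, 0 when its three black rubber pads lie on the tops of glue blocks standing on the blanks, -0.06 at its stop if nothing is under it. Stiff hinge: stays where it is left; less than 10 N at the handle moves it.
- bar_hinge (a point): middle of the bar's hinge axis. The press is a fixed plywood board 200 x 520 x 15 mm; its points share its axes: x from its open front (robot side) to its hinged back, y to its left along the hinge, z up. An aluminium fence 18 mm high above the board runs along y, its front face 52.5 mm in front of the hinge axis. Opening turns the bar about +y.
- handle (a point): centre of the bar's round red handle rod, 14 mm thick, parallel to the hinge; free between two arms 100 mm apart. At bar angle 0 it is 175 mm in front of and 18 mm above the hinge axis, and at 1.57 rad 175 mm above and 18 mm behind it.
- blank1_c (a point): centre (half-way up) of the wooden blank on the left (+y) station, if present: 95 mm square, 20 mm thick, about 0.2 kg, loose on the press board, a 60 mm circle drawn round the centre of its top. Square, its axes are the press's. It starts 0.22 to 0.5 rad out of square and must turn clockwise seen from above, by pushing its left side near its back left corner.
- square1 (a point): fixed point on the press: where the centre of the blank of the left (+y) station is when its back edge is flush against the fence (about 1 mm of play all round).
- peg1 (a point): top centre of the fixed steel peg of the left (+y) station, 12 mm thick, 30 mm tall above the press board. It stands in a 16 mm square notch in the front right corner of that station's blank, which bears on it; the peg axis is 38.5 mm in x and 38.5 mm in y from the blank's centre.
- blank2_c (a point): centre (half-way up) of the wooden blank on the middle station, if present: 95 mm square, 20 mm thick, about 0.2 kg, loose on the press board, a 60 mm circle drawn round the centre of its top. Square, its axes are the press's. It starts 0.22 to 0.5 rad out of square and must turn anticlockwise seen from above, by pushing its right side near its back right corner.
- square2 (a point): fixed point on the press: where the centre of the blank of the middle station is when its back edge is flush against the fence (about 1 mm of play all round).
- peg2 (a point): top centre of the fixed steel peg of the middle station, 12 mm thick, 30 mm tall above the press board. It stands in a 16 mm square notch in the front left corner of that station's blank, which bears on it; the peg axis is 38.5 mm in x and 38.5 mm in y from the blank's centre.
- blank3_c (a point): centre (half-way up) of the wooden blank on the right (-y) station, if present: 95 mm square, 20 mm thick, about 0.2 kg, loose on the press board, a 60 mm circle drawn round the centre of its top. Square, its axes are the press's. It starts 0.22 to 0.5 rad out of square and must turn anticlockwise seen from above, by pushing its right side near its back right corner.
- square3 (a point): fixed point on the press: where the centre of the blank of the right (-y) station is when its back edge is flush against the fence (about 1 mm of play all round).
- peg3 (a point): top centre of the fixed steel peg of the right (-y) station, 12 mm thick, 30 mm tall above the press board. It stands in a 16 mm square notch in the front left corner of that station's blank, which bears on it; the peg axis is 38.5 mm in x and 38.5 mm in y from the blank's centre.
- block1_c (a point): centre (half-way up) of a round glue block, wood with a red band, 58 mm across, 30 mm tall, about 50 g, standing on a flat face on the bench left of the press. The three are alike; any of them may go on any blank. On a blank its centre is 25 mm above the blank's centre.
- block2_c (a point): centre (half-way up) of a round glue block, wood with a red band, 58 mm across, 30 mm tall, about 50 g, standing on a flat face on the bench left of the press. The three are alike; any of them may go on any blank. On a blank its centre is 25 mm above the blank's centre.
- block3_c (a point): centre (half-way up) of a round glue block, wood with a red band, 58 mm across, 30 mm tall, about 50 g, standing on a flat face on the bench left of the press. The three are alike; any of them may go on any blank. On a blank its centre is 25 mm above the blank's centre.
- glue: bystander, not to be disturbed: white glue bottle with an orange cap, 60 mm across, 170 mm tall, standing
- wax: bystander, not to be disturbed: flat metal wax tin, 70 mm across, 45 mm tall
- gouge: bystander, not to be disturbed: turning gouge 400 mm long lying on the bench, dark handle, origin at the butt of the handle
- pencil: bystander, not to be disturbed: yellow pencil 150 mm long lying flat
- centre: bystander, not to be disturbed: steel lathe centre, a 40 mm round, 75 mm tall cone standing on its base
- mallet: bystander, not to be disturbed: wooden mallet lying on its side, origin under the shaft about 120 mm from the middle of its head
Mind the look-alikes: they are no part of the job. What is shaped like the part that bears block3_c but purple is not meant. Leave any turquoise look-alike of the part that bears blank1_c alone.

How it is judged (in metres and radians):
On the way, in this order (a step that is already met when the one before it is completed fails the run):
1. with the bar still down, the knob is unscrewed to its mark (value of joint knob between 1.95 and 2.45 rad and value of joint bar below 0.6 rad), for 0.2 s.
2. the bar is raised (value of joint bar above 1.2 rad), for 0.2 s.
3. with the bar up, every blank on the press is square against the fence (angle between the x axis of blank1_c and the x axis of square1, either way round below 0.07 rad and distance between blank1_c and square1 below 0.008 m and angle between the x axis of blank2_c and the x axis of square2, either way round below 0.07 rad and distance between blank2_c and square2 below 0.008 m and angle between the x axis of blank3_c and the x axis of square3, either way round below 0.07 rad and distance between blank3_c and square3 below 0.008 m and value of joint bar above 0.6 rad), for 0.2 s.
4. with the bar still up, a glue block stands in the middle of every blank (((horizontal distance between block1_c and blank1_c below 0.012 m and z of block1_c in the frame of blank1_c between 0.022 and 0.029 m and angle between the z axis of block1_c and the z axis of blank1_c, either way round below 0.1 rad) or (horizontal distance between block2_c and blank1_c below 0.012 m and z of block2_c in the frame of blank1_c between 0.022 and 0.029 m and angle between the z axis of block2_c and the z axis of blank1_c, either way round below 0.1 rad) or (horizontal distance between block3_c and blank1_c below 0.012 m and z of block3_c in the frame of blank1_c between 0.022 and 0.029 m and angle between the z axis of block3_c and the z axis of blank1_c, either way round below 0.1 rad)) and ((horizontal distance between block1_c and blank2_c below 0.012 m and z of block1_c in the frame of blank2_c between 0.022 and 0.029 m and angle between the z axis of block1_c and the z axis of blank2_c, either way round below 0.1 rad) or (horizontal distance between block2_c and blank2_c below 0.012 m and z of block2_c in the frame of blank2_c between 0.022 and 0.029 m and angle between the z axis of block2_c and the z axis of blank2_c, either way round below 0.1 rad) or (horizontal distance between block3_c and blank2_c below 0.012 m and z of block3_c in the frame of blank2_c between 0.022 and 0.029 m and angle between the z axis of block3_c and the z axis of blank2_c, either way round below 0.1 rad)) and ((horizontal distance between block1_c and blank3_c below 0.012 m and z of block1_c in the frame of blank3_c between 0.022 and 0.029 m and angle between the z axis of block1_c and the z axis of blank3_c, either way round below 0.1 rad) or (horizontal distance between block2_c and blank3_c below 0.012 m and z of block2_c in the frame of blank3_c between 0.022 and 0.029 m and angle between the z axis of block2_c and the z axis of blank3_c, either way round below 0.1 rad) or (horizontal distance between block3_c and blank3_c below 0.012 m and z of block3_c in the frame of blank3_c between 0.022 and 0.029 m and angle between the z axis of block3_c and the z axis of blank3_c, either way round below 0.1 rad)) and value of joint bar above 0.6 rad), for 0.2 s.
At the end, for the whole second after the job is handed in: The knob is within 0.25 rad of its mark, every blank present is within 0.07 rad of square and within 8 mm of its square place, a block stands flat (either way up) on it within 12 mm of its centre, and the bar is down (joint below 0.06 rad) and at rest (value of joint knob between 1.95 and 2.45 rad and angle between the x axis of blank1_c and the x axis of square1, either way round below 0.07 rad and distance between blank1_c and square1 below 0.008 m and angle between the x axis of blank2_c and the x axis of square2, either way round below 0.07 rad and distance between blank2_c and square2 below 0.008 m and angle between the x axis of blank3_c and the x axis of square3, either way round below 0.07 rad and distance between blank3_c and square3 below 0.008 m and ((horizontal distance between block1_c and blank1_c below 0.012 m and z of block1_c in the frame of blank1_c between 0.022 and 0.029 m and angle between the z axis of block1_c and the z axis of blank1_c, either way round below 0.1 rad) or (horizontal distance between block2_c and blank1_c below 0.012 m and z of block2_c in the frame of blank1_c between 0.022 and 0.029 m and angle between the z axis of block2_c and the z axis of blank1_c, either way round below 0.1 rad) or (horizontal distance between block3_c and blank1_c below 0.012 m and z of block3_c in the frame of blank1_c between 0.022 and 0.029 m and angle between the z axis of block3_c and the z axis of blank1_c, either way round below 0.1 rad)) and ((horizontal distance between block1_c and blank2_c below 0.012 m and z of block1_c in the frame of blank2_c between 0.022 and 0.029 m and angle between the z axis of block1_c and the z axis of blank2_c, either way round below 0.1 rad) or (horizontal distance between block2_c and blank2_c below 0.012 m and z of block2_c in the frame of blank2_c between 0.022 and 0.029 m and angle between the z axis of block2_c and the z axis of blank2_c, either way round below 0.1 rad) or (horizontal distance between block3_c and blank2_c below 0.012 m and z of block3_c in the frame of blank2_c between 0.022 and 0.029 m and angle between the z axis of block3_c and the z axis of blank2_c, either way round below 0.1 rad)) and ((horizontal distance between block1_c and blank3_c below 0.012 m and z of block1_c in the frame of blank3_c between 0.022 and 0.029 m and angle between the z axis of block1_c and the z axis of blank3_c, either way round below 0.1 rad) or (horizontal distance between block2_c and blank3_c below 0.012 m and z of block2_c in the frame of blank3_c between 0.022 and 0.029 m and angle between the z axis of block2_c and the z axis of blank3_c, either way round below 0.1 rad) or (horizontal distance between block3_c and blank3_c below 0.012 m and z of block3_c in the frame of blank3_c between 0.022 and 0.029 m and angle between the z axis of block3_c and the z axis of blank3_c, either way round below 0.1 rad)) and value of joint bar below 0.06 rad and velocity of joint bar below 0.05 rad/s); the robot touches nothing.
It fails at once if the glue bottle, wax tin or lathe centre is shoved more than 5 cm or knocked over (distance of any of glue, wax, centre from where it was at the start of the episode above 0.05 m or angle between any of glue, wax, centre's own z axis and vertical above 0.6 rad).
It fails at once if the gouge, pencil or mallet is shoved more than 5 cm (distance of any of gouge, pencil, mallet from where it was at the start of the episode above 0.05 m).
Of blank1, blank2, blank3 only 2 to 3 are there at a start; the rules pass over those that are not, and their reading is None.
At some moment in a run one of block1, block2, block3 may be knocked a few centimetres aside while the robot is not near it.
It also fails if it takes over 210 s, if anything falls off the work surface, if the arm or the gripper's body presses on something with over 40 N, if the wrist force passes 120 N, or if a joint passes its speed limit or range.

### The arm

A 6-joint arm with a two-finger parallel gripper is mounted at the origin on the work surface. World frame = base frame: x ahead of the robot, y to its left, z up, the work surface at z = 0. Lengths are in mm, angles in rad, forces in N, time in s.
With the tool pointing down it reaches from about 350 to 875 mm from the base axis. Payload 4.2 kg.
Tool frame: the origin (TCP) lies midway between the tips of the shut fingers; the grasp point (between the pads) lies 19 mm behind it; z points along the fingers, y is the line along which they close (so a half turn about z gives the same grasp; the last joint's range is limited). The gripper opens to 85 mm and grips with 20 to 120 N. Pads are 22 mm wide; open, the fingers measure 114 mm over their backs; the gripper's body (76 mm by 85 mm) begins 54 mm behind the grasp point. The pads swing forward as they close: fully open they stand 13 mm farther back than shut.
Start: joints at [-0.929, 0.385, 0.008, 0, -1.194, -0.259], TCP at [233.463, -579.736, 231.312] pointing down, gripper open.
Joint ranges: [-3.14, 3.14], [-1.21, 2.06], [-1.07, 1.41], [-3.16, 2.05], [-2.99, -0.16], [-3.1, 3.1]. Speed limits (rad/s): [2.79, 2.79, 3.14, 3.14, 3.14, 3.14].

### API

Orientations are given as a 3x3 rotation matrix whose columns are the frame's x, y, z axes.
In Python, from bench import * gives the robot as it stands.
- The arm moves only by the tool move_arm, never from a script. Its argument "increments" is one flat list of numbers, 4 for each row, row after row: the shift along the tool's x, y, z scaled (see below), then the turn about the tool's z scaled (see below). A call has 1 to 20 rows; each row is the pose to reach, as a shift and turn from the pose commanded when the call began, along the tool's axes at that moment; what a row does not reach only later rows make up. The controller multiplies each number of a shift by 300 mm and each number of a turn by 45 degrees. A row lasts 1/8 s, in which the tool goes at most 62.5 mm and 10.7 degrees, less where a joint would pass 70% of its speed; a pose out of reach is approached as far as the arm can. A call with a number of a shift or a turn outside -1 to 1 is refused whole. A call with a gripper value outside its range is refused whole. "fingers" is the opening, from 0 (shut) to 1 (fully open), set as the call begins (left out, the last holds). The fingers move at their own pace and stop on an object; "squeeze" is the grip in N (left out, the last holds). Time passes only in rows, so rows that repeat a pose let the fingers close. It gives the time, the measured TCP pose, the force, the opening and the grip force at its end, in the units of the state.
- get_obs(): the state, without advancing time (a new reading comes with each control period).
- camera(name): name is "side" or "top" or "wrist"; returns a dict with "frame" (384x512x3 uint8, red, green, blue), "range_z" (384x512 float32, mm along the optical axis (not along the pixel's ray), 0 where there is no reading), "fx", "fy", "cx", "cy" (pixels), "k1" (the pictures are not rectified: a ray, as slopes to the right and down, at radius r is drawn at 1 + k1 r^2 times it, then the intrinsics apply), "position" and "orientation" of the camera in the world. Camera axes: x right, y up, looking along -z (the intrinsics and any distortion apply to the point x, -y, -z); pixel columns grow to the right and rows downward; lengths in mm; the calibration is good to about 2 mm. A picture is of the moment at which its call begins.
- hand_in(): hands the job in; it is judged then, once.
The state is a dict: "t": time; "q": joint angles; "joint_vel": joint speeds; "effort": joint torques, N m; "eef_pos": TCP position; "orientation": TCP orientation; "force": force on the tool from outside, world axes, zero at the start; "moment": the same for the moment, N m; "finger_gap": finger opening in mm; "grasp_force": force on a finger pad.
Only numpy, scipy, OpenCV 4.12 (cv2) and the standard library are available. Lean on these libraries where they do the work, as an engineer would, in place of code of your own. Each camera call takes 0.05 s, during which the arm holds its last target. There are 200 camera calls.

## Working session

There is one attempt and no reset: what is moved stays moved. The work goes in short steps, Python scripts to look and compute and a tool call to move; the robot and the scene stay as the last step left them, time stands still between calls to the robot, and variables do not carry over. Pictures are saved under pics/ and viewed, at most 14 in all, crops included, and the job is handed in when it is done.

Besides the shell and the picture viewer there is one more tool, called after ">>>" by a JSON object that holds its "method" and its "body", one argument or row to a line. move_arm: Moves the arm, as the interface text tells. Its arguments: {"type":"object","properties":{"increments":{"type":"array","items":{"type":"number","minimum":-1,"maximum":1}},"fingers":{"type":"number"},"squeeze":{"type":"number"}},"required":["increments"]}

```bash
mkdir -p pics; ls
cat > h.py <<'E'
from bench import *
import numpy as np, cv2
def ray(c,u,v):
    # undistort pixel -> world ray
    xd=(np.asarray(u,float)-c['cx'])/c['fx']; yd=(np.asarray(v,float)-c['cy'])/c['fy']
    x,y=xd.copy(),yd.copy()
    for _ in range(10):
        s=1+c['k1']*(x*x+y*y); x,y=xd/s,yd/s
    d=np.stack([x,-y,-np.ones_like(x)],-1)
    return d@np.array(c['orientation']).T
def onplane(c,u,v,z):
    d=ray(c,u,v); p=np.array(c['position']); t=(z-p[2])/d[...,2]
    return p+d*t[...,None]
def cloud(c):
    v,u=np.mgrid[:384,:512]; d=ray(c,u,v); 
    return np.array(c['position'])+d*c['range_z'][...,None]
def save(c,n,box=None,s=1.5):
    f=c['frame'][...,::-1]
    if box: f=f[box[1]:box[3],box[0]:box[2]]
    cv2.imwrite('pics/'+n,cv2.resize(f,None,fx=s,fy=s,interpolation=cv2.INTER_CUBIC))
E
python3 - <<'E'
from h import *
import pickle
for n in ['top','side']:
    c=camera(n); save(c,n+'0.png'); pickle.dump(c,open(n+'0.pkl','wb'))
    print(n,c['position'],np.round(c['orientation'],3).tolist(),c['fx'],c['cx'],c['cy'],c['k1'])
print(get_obs())
E
```

```text
pics
top [ 286.33370834  -14.51922283 1345.77727135] [[0.025, 0.984, -0.175], [-0.999, 0.029, 0.02], [0.025, 0.174, 0.984]] 354.217736494931 252.0228531375449 190.64288139684953 0.012800286673445366
side [ -3.6443476  546.94697347 969.22024101] [[-0.742, 0.509, -0.437], [-0.671, -0.573, 0.471], [-0.011, 0.642, 0.766]] 385.3513587296532 254.37077288874025 189.19194796881297 0.024628567199527964
{'t': 0.1, 'q': array([-9.29375811e-01,  3.85473358e-01,  6.73465371e-03, -4.44219948e-04,
       -1.19400829e+00, -2.58607980e-01]), 'joint_vel': array([ 0.00102539, -0.00277719,  0.00330744,  0.00111932, -0.00096819,
       -0.00020557]), 'effort': array([-6.30029353e-04, -3.93318880e+01,  1.88929743e+01,  4.19793829e+00,
       -2.60156616e-03,  9.93061718e-06]), 'eef_pos': array([ 233.27488503, -579.25439396,  230.32252075]), 'orientation': array([[-9.27678885e-01, -3.73378077e-01, -8.36167208e-04],
       [-3.73378999e-01,  9.27677124e-01,  1.81008298e-03],
       [ 9.98478900e-05,  1.99138303e-03, -9.99998012e-01]]), 'force': array([-0.16549746,  0.25328167, -0.83577354]), 'moment': array([-0.01500608, -0.02892177, -0.04375632]), 'grasp_force': 0.0, 'finger_gap': 85.38133684503802}
```

View pics/top0.png

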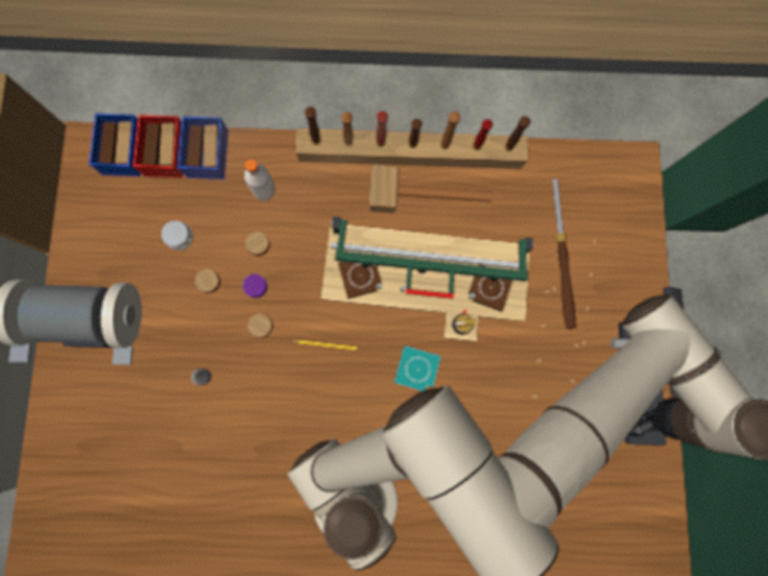

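View pics/side0.png

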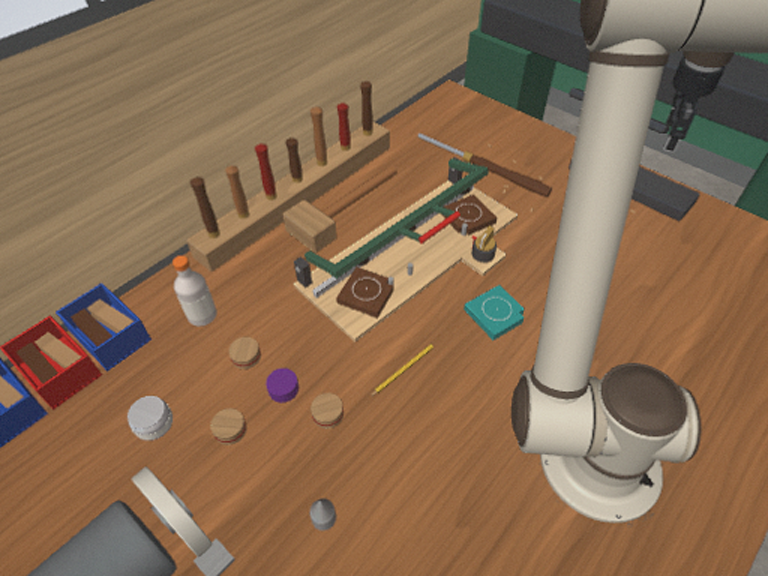

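Top view (picture pixels, 1.5x): the press is centred at about (428,268). Blanks are on the left (360,277) and right (491,288) stations, and the middle one is absent. The knob is at (463,323), the red handle at (430,293), and the blocks at (257,243), (206,281) and (260,325). The purple block at (255,286) and turquoise blank at (418,369) are decoys. The side view agrees.

```bash
cat >> h.py <<'E'
def comps(m,amin=15):
    n,l,s,ce=cv2.connectedComponentsWithStats(m.astype(np.uint8)); 
    return [(l==i,s[i,4],ce[i]) for i in range(1,n) if s[i,4]>=amin]
def hsv(c): return cv2.cvtColor(c['frame'],cv2.COLOR_RGB2HSV).astype(int)
E
python3 - <<'E'
from h import *
import pickle
for n in ['top','side']:
    c=pickle.load(open(n+'0.pkl','rb')); P=cloud(c); H=hsv(c); h,s,v=H[...,0],H[...,1],H[...,2]
    inr=(P[...,0]>300)&(P[...,0]<800)&(P[...,1]>-350)&(P[...,1]<450)&(P[...,2]<150)
    print(n)
    masks={'red':((h<6)|(h>174))&(s>170)&(v>110),'green':(h>60)&(h<85)&(s>90)&(v<140),'dark':(v<95)&(s>60)&(h<20),'brass':(h>18)&(h<30)&(s>130)&(v>90),'top28':(P[...,2]>22)&(P[...,2]<40)}
    for k,m in masks.items():
        for mm,a,ce in comps(m&inr,12):
            q=P[mm]; print(k,a,np.round(ce,1),'med',np.round(np.median(q,0)),'lo',np.round(np.percentile(q,3,0)),'hi',np.round(np.percentile(q,97,0)))
    # board
    m=(h>12)&(h<24)&(s<120)&(v>150)&inr&(abs(P[...,2]-15)<8)
    for mm,a,ce in comps(m,200):
        cn,_=cv2.findContours(mm.astype(np.uint8),cv2.RETR_EXTERNAL,cv2.CHAIN_APPROX_NONE)
        r=cv2.minAreaRect(onplane(c,cn[0][:,0,0],cn[0][:,0,1],15.)[:,:2].astype(np.float32))
        print('board',a,r,np.median(P[mm],0))
    f=cv2.resize(c['frame'][...,::-1][130:250,190:370] if n=='top' else c['frame'][...,::-1][90:240,190:370],None,fx=4,fy=4,interpolation=cv2.INTER_CUBIC)
    cv2.imwrite(f'pics/{n}crop.png',f)
E
```

```text
top
red 78 [285.6 195.3] med [ 488. -154.  140.] lo [ 482. -206.  134.] hi [ 494. -109.  144.]
green 554 [277.6 174.9] med [ 559. -127.  121.] lo [ 537. -337.  101.] hi [647.  55. 127.]
dark 37 [254.2 139.2] med [722. -44.  32.] lo [720. -74.  19.] hi [723. -21.  47.]
dark 24 [230.3 176.9] med [573.  45.  35.] lo [552.  23.  27.] hi [579.  55.  39.]
dark 100 [240.9 182.2] med [551.   1.  36.] lo [527. -29.  31.] hi [571.  23. 102.]
dark 91 [327.1 190.8] med [ 526. -321.   36.] lo [ 506. -343.   32.] hi [ 545. -306.  101.]
dark 57 [240.  193.8] med [505.   7.  36.] lo [493. -27.  31.] hi [518.  29.  40.]
dark 60 [326.7 201.8] med [ 484. -326.   36.] lo [ 473. -347.   31.] hi [ 493. -287.   43.]
brass 83 [310.3 215.2] med [ 428. -255.   59.] lo [ 412. -272.   51.] hi [ 447. -237.   87.]
brass 137 [217.2 229.5] med [373.  86.   7.] lo [364.  14.  -3.] hi [383. 153.  13.]
top28 27 [176.8 129. ] med [749. 250.  33.] lo [743. 237.  22.] hi [772. 283.  40.]
top28 139 [295.8 130.7] med [ 760. -202.   36.] lo [ 753. -323.   28.] hi [771. -94.  40.]
top28 26 [255.2 139.2] med [722. -50.  32.] 
[... 3451 characters left out ...]
. 423.  30.] lo [797. 400.  22.] hi [800. 449.  38.]
top28 317 [187.6 255. ] med [511. 271.  30.] lo [486. 246.  25.] hi [538. 296.  34.]
top28 345 [217.6 271.8] med [411. 252.  30.] lo [387. 226.  26.] hi [437. 276.  33.]
top28 25 [111.2 272.8] med [620. 444.  34.] lo [613. 440.  22.] hi [636. 449.  39.]
top28 388 [151.3 282.5] med [520. 390.  30.] lo [495. 365.  25.] hi [546. 415.  34.]
board 335 ((653.82666015625, -181.2940216064453), (340.6734619140625, 16.713937759399414), 85.32504272460938) [ 654.53590864 -169.39554601   15.26980775]
board 2866 ((533.6156616210938, -107.15861511230469), (456.1114807128906, 206.73849487304688), 74.32888793945312) [522.89150779 -99.12552041  15.06371442]
```

View pics/topcrop.png

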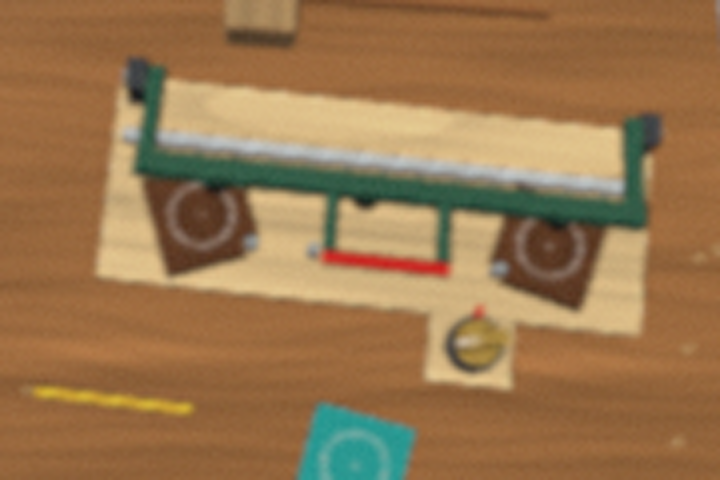

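View pics/sidecrop.png

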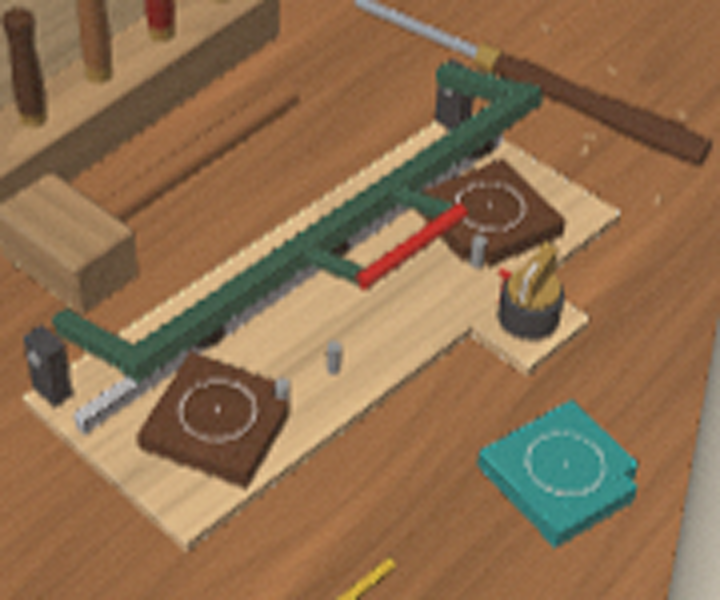

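The crops show the bar raised slightly. In the top crop the pegs are at (250,241), (313,250) and (499,268). The knob is at (475,343) with its white end pointing left, and the red mark is towards the back. In the side crop the bar, knob and turquoise decoy are in the places I expected.

```bash
cat >> h.py <<'E'
def inc(p,phi=None,o=None):
    o=o or get_obs(); R=np.array(o['orientation']); d=R.T@(np.array(p,float)-o['eef_pos'])/300
    ph=np.degrees(np.arctan2(R[1,0],R[0,0])); 
    t=0 if phi is None else -(((phi-ph+180)%360)-180)/45
    print('inc',np.round(d,4),'turn',round(t,4),'head',round(ph,2),'from',np.round(o['eef_pos'],1))
E
python3 - <<'E'
from h import *
import pickle
c=pickle.load(open('top0.pkl','rb')); P=cloud(c)
g=lambda x,y,z: onplane(c,np.array(190+x/4-.375),np.array(130+y/4-.375),z)
for n,x,y,z in [('FL',97,275,15),('FR',641,333,15),('BR',655,128,15),('BL',118,80,15),('peg1',250,241,45),('peg2',313,250,45),('peg3',499,268,45),('fenceL',155,148,33),('fenceR',620,194,33),('knob',476,342,86),('white',456,345,86),('red',479,312,45),('c1',202,213,35),('c3',549,246,35),('handL',325,257,147),('handR',447,269,147)]:
    print(n,np.round(g(x,y,float(z)),1))
# knob tops
for n in ['top','side']:
    c=pickle.load(open(n+'0.pkl','rb')); P=cloud(c); H=hsv(c)
    m=(np.hypot(P[...,0]-425,P[...,1]+255)<35)&(P[...,2]>30)
    z=P[m]; print(n,np.round(np.sort(z[:,2])[-25:],0))
    t=m&(P[...,2]>78); q=P[t][:,:2]; print('knob top',q.mean(0),len(q)); 
    if len(q)>4:
        u,s,vt=np.linalg.svd(q-q.mean(0)); print(vt[0],s)
    vv,uu=np.nonzero(t); print([(tuple(np.round(P[a,b]).astype(int)),tuple(H[a,b])) for a,b in zip(vv,uu)][:30])
    m=(H[...,0]>60)&(H[...,0]<85)&(H[...,1]>90)&(P[...,0]>480)&(P[...,0]<700)&(P[...,1]>-400)&(P[...,1]<100)
    q=P[m]; 
    # green bar in press frame
    th=np.radians(-4.66); ex=np.array([np.cos(th),np.sin(th)]); a=q[:,:2]@ex
    for lo in range(490,700,20):
        k=(a>lo)&(a<lo+20); 
        if k.sum()>3: print(lo,k.sum(),np.round(np.percentile(q[k,2],[5,50,95])),end=' | ')
    print()
E
```

```text
FL [488.5 102.   15. ]
FR [ 447.5 -415.5   15. ]
BR [ 648.7 -433.9   15. ]
BL [680.5  89.9  15. ]
peg1 [520.  -41.5  45. ]
peg2 [ 513.2 -100.5   45. ]
peg3 [ 501.2 -274.6   45. ]
fenceL [609.4  50.7  33. ]
fenceR [ 577.9 -393.1   33. ]
knob [ 426.7 -245.3   86. ]
white [ 423.5 -227.3   86. ]
red [ 459.3 -255.7   45. ]
c1 [547.3   4.1  35. ]
c3 [ 525.2 -324.1   35. ]
handL [ 489.6 -104.2  147. ]
handR [ 482.2 -209.4  147. ]
top [84. 85. 85. 85. 85. 85. 85. 85. 86. 86. 86. 86. 86. 86. 86. 87. 87. 87.
 87. 87. 87. 88. 88. 89. 89.]
knob top [ 430.22676807 -255.14013213] 48
[-0.19525801  0.98075191] [93.48832665 27.00875603]
[((np.int64(439), np.int64(-265), np.int64(84)), (np.int64(19), np.int64(131), np.int64(168))), ((np.int64(439), np.int64(-269), np.int64(85)), (np.int64(19), np.int64(126), np.int64(180))), ((np.int64(439), np.int64(-272), np.int64(86)), (np.int64(20), np.int64(120), np.int64(181))), ((np.int64(439), np.int64(-275), np.int64(88)), (np.int64(19), np.int64(108), np.int64(182))), ((np.int64(434), np.int64(-236), np.int64(86)), (np.int64(19), np.int64(139), np.int64(167)
[... 4930 characters left out ...]
32), np.int64(-244), np.int64(84)), (np.int64(19), np.int64(114), np.int64(174))), ((np.int64(429), np.int64(-246), np.int64(85)), (np.int64(15), np.int64(30), np.int64(202))), ((np.int64(428), np.int64(-250), np.int64(82)), (np.int64(19), np.int64(85), np.int64(174))), ((np.int64(425), np.int64(-251), np.int64(83)), (np.int64(19), np.int64(149), np.int64(164))), ((np.int64(422), np.int64(-252), np.int64(85)), (np.int64(19), np.int64(149), np.int64(111))), ((np.int64(433), np.int64(-240), np.int64(82)), (np.int64(19), np.int64(130), np.int64(169))), ((np.int64(430), np.int64(-241), np.int64(83)), (np.int64(18), np.int64(46), np.int64(192)))]
550 4 [122. 123. 124.] | 570 24 [116. 118. 120.] |
```

Run:
```python
from h import *
inc([428,-254,180],-79.6)
```

```text
inc [-1.007   0.7631  0.1692] turn -1.7439 head -158.08 from [ 233.3 -579.3  230.3]
```

>>> {"method": "move_arm", "body": {
  "increments": [-0.5,0.38,0,-0.5,-1,0.76,0.0,-1,-1,0.76,0.0,-1,-1,0.76,0.0,-1,-1,0.76,0.1,-1,-1,0.76,0.16,-1,-1,0.76,0.16,-1,-1,0.76,0.16,-1,-1,0.76,0.16,-1],
  "fingers": 0.5
}}

```text
t: 1.23
eef_pos: [426.5, -257.2, 183.9]
orientation: [[-0.393, -0.92, 0.001], [-0.92, 0.393, -0.0], [0.0, -0.001, -1.0]]
force: [-1.4, -0.2, 0.2]
finger_gap: 42.6
grasp_force: 0.0
```

Run:
```python
from h import *
o=get_obs(); print(o['finger_gap'],o['q'],o['t'])
inc([428,-254,180],-79.6)
inc([428,-254,66],-79.6)
```

```text
42.552717230653606 [-2.15821620e-01  2.11626940e-01 -3.68899725e-01  3.40828634e-04
 -9.89257441e-01 -1.88240190e-01] 1.225
inc [-0.0117 -0.0004  0.013 ] turn -0.7453 head -113.14 from [ 426.5 -257.2  183.9]
inc [-0.0118  0.      0.393 ] turn -0.7453 head -113.14 from [ 426.5 -257.2  183.9]
```

>>> {"method": "move_arm", "body": {
  "increments": [-0.012,0,0.05,-0.25,-0.012,0,0.1,-0.5,-0.012,0,0.1,-0.745,-0.012,0,0.1,-0.745,-0.012,0,0.1,-0.745,-0.012,0,0.1,-0.745]
}}

```text
t: 1.98
eef_pos: [428.0, -253.2, 153.7]
orientation: [[0.179, -0.984, 0.001], [-0.984, -0.179, -0.0], [0.0, -0.001, -1.0]]
force: [-0.2, 0.1, 0.1]
finger_gap: 42.5
grasp_force: 0.0
```

Run:
```python
from h import *
c=camera('wrist'); P=cloud(c); H=hsv(c); save(c,'w1.png')
print(c['position'],np.round(c['orientation'],2).tolist(),c['range_z'].min())
m=(np.hypot(P[...,0]-428,P[...,1]+254)<32)&(P[...,2]>76)&(P[...,2]<95)
q=P[m]; print(m.sum(),np.median(q[:,2]))
r=cv2.minAreaRect(q[:,:2].astype(np.float32)); print(r)
w=m&(H[...,1]<60)&(H[...,2]>150); print('white',w.sum(),P[w].mean(0) if w.any() else '')
inc([428,-254,66],-79.6)
```

```text
[ 440.13321474 -327.43947823  296.07994218] [[-0.98, 0.17, 0.05], [-0.18, -0.94, -0.29], [-0.0, -0.29, 0.96]] 0.0
915 83.27891206201434
((427.8176574707031, -254.99618530273438), (13.849834442138672, 45.86831283569336), 10.065763473510742)
white 106 [ 426.29887804 -241.30798819   83.98159152]
inc [0.0028 0.0008 0.292 ] turn -0.0007 head -79.63 from [ 428.  -253.1  153.6]
```

View pics/w1.png

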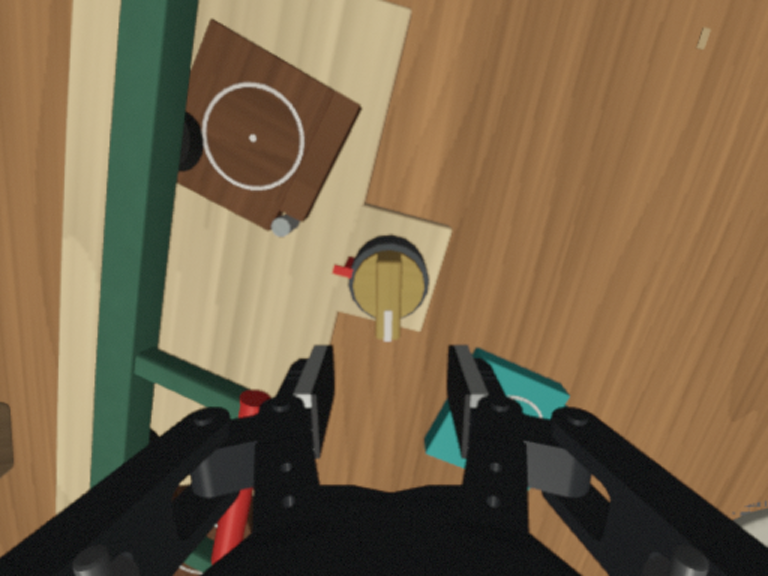

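The wrist view shows the knob centred between the fingers at about (390,290), with its white end towards us. The right blank, peg and red mark are visible. The bar measures 13.8 x 45.9 mm and its top is at z = 84, which fits the given size. I'll descend and grip.

>>> {"method": "move_arm", "body": {
  "increments": [0.006,0,0.15,0,0.006,0,0.25,0,0.006,0,0.302,0,0.006,0,0.302,0]
}}

```text
t: 2.52
eef_pos: [427.6, -254.5, 61.7]
orientation: [[0.181, -0.983, -0.003], [-0.983, -0.181, 0.001], [-0.001, 0.003, -1.0]]
force: [-0.1, -0.6, -0.2]
finger_gap: 42.7
grasp_force: 0.0
```

>>> {"method": "move_arm", "body": {
  "increments": [0,0,0,0,0,0,0,0,0,0,0,0,0,0,0,0,0,0,0,0,0,0,0,0],
  "fingers": 0,
  "squeeze": 30
}}

```text
t: 3.28
eef_pos: [429.6, -254.8, 63.8]
orientation: [[0.182, -0.983, 0.003], [-0.983, -0.182, -0.001], [0.001, -0.003, -1.0]]
force: [1.3, 3.0, 6.1]
finger_gap: 13.3
grasp_force: 33.7
```

>>> {"method": "move_arm", "body": {
  "increments": [0,0,0,0.2,0,0,0,0.4,0,0,0,0.6,0,0,0,0.8,0,0,0,1,0,0,0,1]
}}

```text
t: 4.03
eef_pos: [429.3, -254.7, 63.8]
orientation: [[-0.567, -0.823, 0.002], [-0.823, 0.567, -0.001], [-0.001, -0.002, -1.0]]
force: [1.2, 3.2, 6.7]
finger_gap: 13.1
grasp_force: 33.8
```

>>> {"method": "move_arm", "body": {
  "increments": [0,0,0,0.2,0,0,0,0.4,0,0,0,0.6,0,0,0,0.8,0,0,0,1,0,0,0,1]
}}

```text
t: 4.78
eef_pos: [429.1, -254.4, 63.8]
orientation: [[-0.983, -0.181, 0.002], [-0.181, 0.983, -0.0], [-0.002, -0.001, -1.0]]
force: [0.4, 4.1, 7.8]
finger_gap: 13.1
grasp_force: 33.9
```

>>> {"method": "move_arm", "body": {
  "increments": [0,0,0,0.2,0,0,0,0.33,0,0,0,0.33,0,0,0,0.33]
}}

```text
t: 5.28
eef_pos: [429.1, -254.3, 63.8]
orientation: [[-0.997, 0.076, 0.002], [0.076, 0.997, -0.0], [-0.002, 0.0, -1.0]]
force: [1.5, 5.0, 8.7]
finger_gap: 13.2
grasp_force: 34.0
```

>>> {"method": "move_arm", "body": {
  "increments": [0,0,0,0,0,0,0,0,0,0,0,0,0,0,-0.2,0,0,0,-0.3,0,0,0,-0.3,0],
  "fingers": 0.5
}}

```text
t: 6.02
eef_pos: [429.7, -255.2, 155.1]
orientation: [[-0.997, 0.077, 0.005], [0.077, 0.997, -0.002], [-0.006, -0.001, -1.0]]
force: [0.0, 0.3, 0.2]
finger_gap: 42.5
grasp_force: 0.0
```

Run:
```python
from h import *
print(get_obs()['eef_pos'])
c=camera('wrist'); P=cloud(c); H=hsv(c); save(c,'w2.png')
m=(np.hypot(P[...,0]-428,P[...,1]+255)<32)&(P[...,2]>76)&(P[...,2]<95)
q=P[m]; print(m.sum(),np.median(q[:,2]))
r=cv2.minAreaRect(q[:,:2].astype(np.float32)); print(r)
w=m&(H[...,1]<60)&(H[...,2]>150); print('white',w.sum(),P[w].mean(0) if w.any() else '')
R=(((H[...,0]<6)|(H[...,0]>174))&(H[...,1]>170)&(H[...,2]>100)&(P[...,2]>100))
for mm,a,ce in comps(R,60):
  q=P[mm]; print('red',a,np.round(np.percentile(q,[5,50,95],axis=0),1).tolist())
```

```text
[ 429.68135105 -255.16456627  155.07778851]
893 83.34319528163365
((428.840087890625, -254.2426300048828), (13.433422088623047, 46.58776092529297), 85.34239196777344)
white 101 [ 442.34836718 -256.10317266   84.0774856 ]
red 1130 [[481.1, -151.5, 133.3], [485.0, -128.7, 137.7], [492.0, -106.1, 139.7]]
```

The knob bar now lies along the press x with its white end to the back (442,-256), so the knob value is about 2.2. Next is the handle.

Run:
```python
from h import *
inc([486,-157,210],-94.55)
```

```text
inc [-0.1667  0.3395 -0.1888] turn -1.9971 head 175.58 from [ 428.4 -254.7  153.3]
```

>>> {"method": "move_arm", "body": {
  "increments": [0,0,-0.19,0,-0.08,0.17,-0.19,-0.25,-0.167,0.34,-0.19,-0.5,-0.167,0.34,-0.19,-0.75,-0.167,0.34,-0.19,-1,-0.167,0.34,-0.19,-1]
}}

```text
t: 6.82
eef_pos: [485.3, -156.5, 207.9]
orientation: [[-0.759, -0.651, -0.004], [-0.651, 0.759, 0.0], [0.003, 0.003, -1.0]]
force: [0.3, -0.2, 0.7]
finger_gap: 42.8
grasp_force: 0.0
```

>>> {"method": "move_arm", "body": {
  "increments": [0,0,0,-0.25,0,0,0,-0.5,0,0,0,-0.75,0,0,0,-1,0,0,0,-1,0,0,0,-1]
}}

```text
t: 7.58
eef_pos: [485.8, -156.9, 209.2]
orientation: [[-0.08, -0.997, -0.001], [-0.997, 0.08, 0.0], [-0.0, 0.001, -1.0]]
force: [0.2, -0.6, 0.4]
finger_gap: 42.5
grasp_force: 0.0
```

Run:
```python
from h import *
c=camera('wrist'); P=cloud(c); H=hsv(c)
R=(((H[...,0]<6)|(H[...,0]>174))&(H[...,1]>170)&(H[...,2]>80)&(P[...,2]>100))
ex=np.array([.9968,-.0793]); ey=np.array([.0793,.9968])
for mm,a,ce in comps(R,60):
  q=P[mm]; print('red',a,np.round(np.percentile(q,[5,50,95],axis=0),1).tolist(), np.percentile(q[:,:2]@ex,[2,50,98]),np.percentile(q[:,:2]@ey,[1,99]), np.percentile(q[:,2],[90,98]))
print(get_obs()['q'])
inc([486,-157,115],-94.55)
```

```text
red 1858 [[479.5, -210.6, 136.2], [486.4, -165.3, 138.5], [493.6, -111.8, 140.0]] [492.27154118 497.98037689 503.74371829] [-175.59955852  -66.67045718] [139.68889873 140.2851924 ]
[ 6.00263374e-03  2.08945766e-01 -3.01741505e-01 -1.12818609e-04
 -1.06088475e+00 -8.56077518e-02]
inc [ 0.0005 -0.0007  0.3144] turn -0.0003 head -94.56 from [ 485.9 -156.9  209.3]
```

>>> {"method": "move_arm", "body": {
  "increments": [0,0,0.15,0,0,-0.003,0.25,0,0,-0.003,0.314,0,0,-0.003,0.314,0,0,-0.003,0.314,0]
}}

```text
t: 8.25
eef_pos: [487.7, -156.9, 116.3]
orientation: [[-0.077, -0.997, 0.001], [-0.997, 0.077, -0.0], [0.0, -0.001, -1.0]]
force: [0.5, 0.0, 1.0]
finger_gap: 42.9
grasp_force: 0.0
```

>>> {"method": "move_arm", "body": {
  "increments": [0,0,0,0,0,0,0,0,0,0,0,0,0,0,0,0,0,0,0,0,0,0,0,0],
  "fingers": 0,
  "squeeze": 40
}}

```text
t: 9.0
eef_pos: [487.9, -156.9, 115.8]
orientation: [[-0.076, -0.997, 0.002], [-0.997, 0.076, -0.0], [0.0, -0.002, -1.0]]
force: [3.5, -0.8, 0.8]
finger_gap: 12.4
grasp_force: 39.1
```

>>> {"method": "move_arm", "body": {
  "increments": [0,-0.02,-0.04,0,0,-0.041,-0.08,0,0,-0.066,-0.117,0,0,-0.093,-0.151,0,0,-0.122,-0.184,0,0,-0.154,-0.214,0,0,-0.188,-0.241,0,0,-0.224,-0.267,0,0,-0.224,-0.267,0]
}}

```text
t: 10.12
eef_pos: [550.9, -162.1, 198.0]
orientation: [[-0.077, -0.997, -0.008], [-0.997, 0.077, -0.0], [0.001, 0.007, -1.0]]
force: [-10.6, 2.6, 5.1]
finger_gap: 12.1
grasp_force: 39.2
```

>>> {"method": "move_arm", "body": {
  "increments": [0,-0.038,-0.023,0,0,-0.077,-0.042,0,0,-0.118,-0.058,0,0,-0.16,-0.071,0,0,-0.203,-0.081,0,0,-0.246,-0.088,0,0,-0.29,-0.092,0,0,-0.334,-0.092,0,0,-0.37,-0.09,0,0,-0.404,-0.086,0,0,-0.404,-0.086,0]
}}

```text
t: 11.5
eef_pos: [676.2, -172.5, 226.4]
orientation: [[-0.076, -0.997, 0.005], [-0.997, 0.076, -0.003], [0.003, -0.005, -1.0]]
force: [-2.5, -1.5, 6.0]
finger_gap: 12.4
grasp_force: 42.7
```

Run:
```python
from h import *
o=get_obs(); print(o['force'],o['q'])
for n in ['top','side']:
    c=camera(n); P=cloud(c); H=hsv(c)
    R=(((H[...,0]<6)|(H[...,0]>174))&(H[...,1]>170)&(H[...,2]>80)&(P[...,2]>150)&(P[...,2]<300)&(P[...,0]>450)&(P[...,1]<50))
    for mm,a,ce in comps(R,10):
        q=P[mm]; print('red',a,np.round(np.percentile(q,[5,50,95],axis=0),1).tolist())
    save(c,n+'2.png',(170,60,400,260),3)
```

```text
[-2.54964121 -1.50690585  6.0329183 ] [-0.01732541  0.51068985  0.19764555  0.00340781 -1.25252709 -0.05965259]
red 51 [[672.5, -158.9, 239.8], [677.3, -139.5, 245.6], [682.5, -120.3, 249.9]]
red 40 [[666.4, -224.9, 238.9], [670.9, -213.1, 245.8], [677.5, -198.5, 248.5]]
red 33 [[876.7, -287.3, 152.1], [886.5, -279.1, 180.8], [893.0, -274.8, 188.4]]
red 13 [[636.2, -223.8, 239.9], [664.6, -211.8, 243.8], [666.8, -170.1, 277.1]]
red 53 [[671.3, -164.9, 239.2], [675.6, -136.1, 244.3], [682.3, -117.9, 247.3]]
red 55 [[877.6, -39.4, 153.1], [884.1, -29.2, 192.3], [891.9, -26.0, 206.2]]
```

View pics/side2.png

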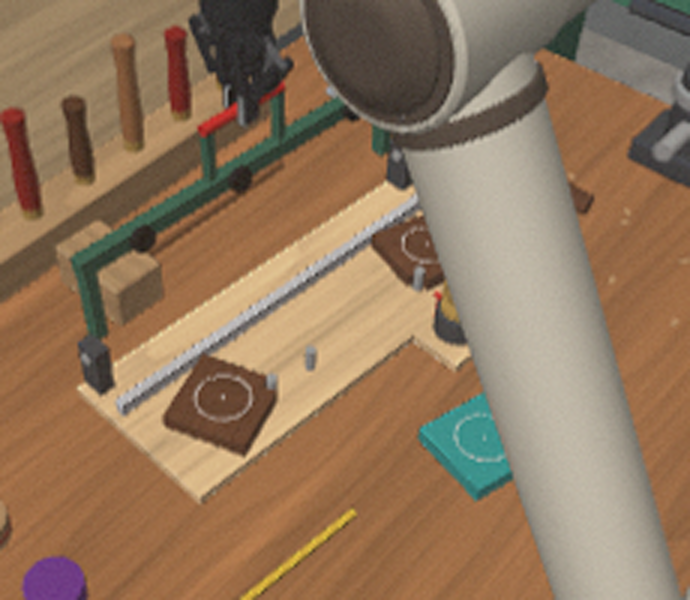

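The side view shows the bar standing upright, with the gripper on the rod near (240,110) in the crop. I'll release, back off and measure the blanks.

>>> {"method": "move_arm", "body": {
  "increments": [0,0,0,0,0,0,0,0,0,0,0,0,0,0,-0.1,0,0,0,-0.2,0,0,0.1,-0.25,0,0,0.25,-0.25,0,0,0.4,-0.2,0,0,0.4,-0.2,0],
  "fingers": 0.5
}}

```text
t: 12.72
eef_pos: [551.1, -161.7, 280.2]
orientation: [[-0.077, -0.997, -0.004], [-0.997, 0.077, 0.001], [-0.001, 0.004, -1.0]]
force: [1.2, -0.2, 0.8]
finger_gap: 43.4
grasp_force: 0.0
```

```bash
cat >> h.py <<'E'
ex=np.array([.9968,-.0793]); ey=np.array([.0793,.9968])
def pw(a,b): return a*ex+b*ey
def blanks(c,P=None):
    P=cloud(c) if P is None else P; H=hsv(c); q=P[...,:2]
    a=q@ex; b=q@ey
    m=(H[...,2]<130)&(H[...,1]>70)&(H[...,0]<20)&(a>460)&(a<615)&(abs(P[...,2]-35)<12)&(b>-420)&(b<140)
    m=cv2.morphologyEx(m.astype(np.uint8),cv2.MORPH_CLOSE,np.ones((9,9),np.uint8))
    for mm,n,ce in comps(m,300):
        cn,_=cv2.findContours(mm.astype(np.uint8),cv2.RETR_EXTERNAL,cv2.CHAIN_APPROX_NONE)
        k=cn[0][:,0]; w=onplane(c,k[:,0],k[:,1],35.); ab=np.stack([w[:,:2]@ex,w[:,:2]@ey],1).astype(np.float32)
        ap=cv2.approxPolyDP(ab[:,None],6,True)[:,0]
        r=cv2.minAreaRect(ab); print('blank',n,'rect',np.round(r[0],1),np.round(r[1],1),round(r[2],2),'box ab',np.round(cv2.boxPoints(r)).tolist(),'touch',k.min(0),k.max(0))
E
python3 - <<'E'
from h import *
print(get_obs()['eef_pos'])
for n in ['top','wrist']:
    c=camera(n); print(n); blanks(c)
    P=cloud(c); H=hsv(c)
    if n=='wrist': save(c,'w3.png',None,1.2)
    for mm,k,ce in comps((abs(P[...,2]-45)<4)&(P[...,0]>480)&(P[...,0]<550)&(P[...,1]>-300)&(P[...,1]<0),5):
        q=P[mm][:,:2]; print('peg',k,np.round(np.median(q@ex),1),np.round(np.median(q@ey),1))
inc([*pw(555,20),200])
E
```

```text
[ 551.0698955  -161.70468623  280.24662236]
top
blank 580 rect [ 548.7 -280.2] [92.6 94.7] 75.51 box ab [[491.0, -313.0], [583.0, -337.0], [606.0, -247.0], [514.0, -224.0]] touch [313 176] [341 206]
peg 8 521.8 -60.1
peg 8 521.9 -236.5
wrist
blank 5425 rect [ 548.6 -283.5] [98.4 94.1] 76.35 box ab [[491.0, -320.0], [583.0, -342.0], [606.0, -247.0], [515.0, -225.0]] touch [229   0] [318  79]
blank 2844 rect [543.   43.1] [94.1 98.4] 21.71 box ab [[481.0, 71.0], [517.0, -20.0], [605.0, 15.0], [568.0, 106.0]] touch [236 229] [300 293]
peg 70 521.0 -236.6
peg 54 520.1 -61.9
peg 48 520.6 -4.4
inc [-0.4588  0.0376  0.2734] turn 0 head -94.37 from [ 555.5 -162.1  282.1]
```

>>> {"method": "move_arm", "body": {
  "increments": [-0.2,0.02,0.1,0,-0.4,0.04,0.2,0,-0.459,0.038,0.26,0,-0.459,0.038,0.26,0,-0.459,0.038,0.26,0],
  "fingers": 0
}}

```text
t: 13.45
eef_pos: [555.9, -24.1, 204.2]
orientation: [[-0.076, -0.997, 0.002], [-0.997, 0.076, -0.0], [0.0, -0.002, -1.0]]
force: [-0.7, -0.6, 0.3]
finger_gap: 0.2
grasp_force: 0.0
```

Run:
```python
from h import *
print(get_obs()['eef_pos'])
c=camera('wrist'); blanks(c); save(c,'w4.png')
P=cloud(c); H=hsv(c)
m=(P[...,2]>38)&(P[...,2]<48)&(P[...,0]>480)&(P[...,0]<560)
for mm,k,ce in comps(m,15):
    q=P[mm][:,:2]; print('peg',k,ce,np.round([(q@ex).min(),np.median(q@ex),(q@ex).max(),(q@ey).min(),np.median(q@ey),(q@ey).max()],1))
```

```text
[555.94395367 -24.05897202 204.18031503]
blank 5534 rect [542.8  45.1] [93.4 95.3] 21.65 box ab [[482.0, 72.0], [517.0, -16.0], [604.0, 18.0], [569.0, 107.0]] touch [220 149] [320 236]
peg 111 [292.55855856 101.17117117] [515.8 521.4 527.3 -66.8 -61.8 -55.7]
peg 97 [291.57731959 155.75257732] [514.6 520.4 526.4  -9.4  -3.9   2. ]
```

View pics/w4.png

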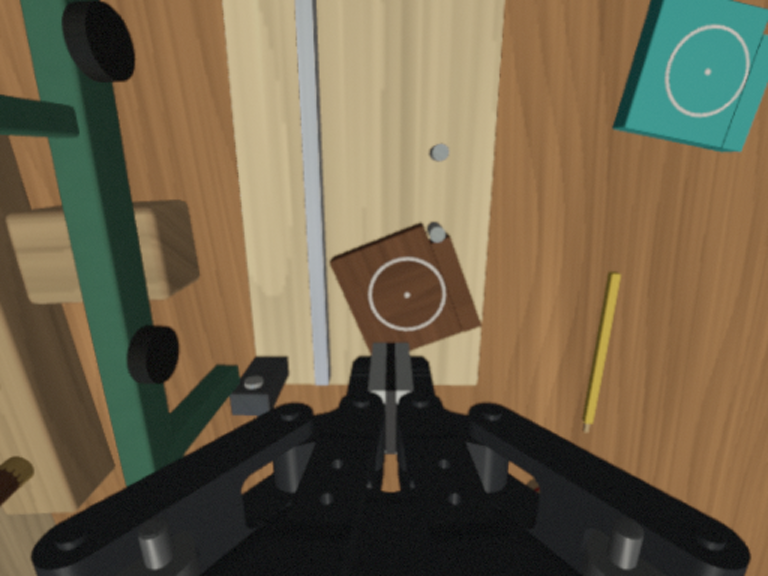

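The wrist view shows the left blank centred at picture (406,295), its peg at (437,232), the left hinge post at (262,385) and the fence at x≈315. The blank's centre is (a,b) = (543,45), turned 21.7°, which agrees with peg1 at (520.6,-3.8).

Run:
```python
from h import *
inc([*pw(532.4,118.2),110],-72.9)
inc([*pw(532.4,118.2),23],-72.9)
```

```text
inc [-0.3284  0.0787  0.3147] turn -0.4784 head -94.43 from [555.8 -24.4 204.4]
inc [-0.3283  0.0793  0.6047] turn -0.4784 head -94.43 from [555.8 -24.4 204.4]
```

>>> {"method": "move_arm", "body": {
  "increments": [-0.16,0.04,0,-0.24,-0.328,0.079,0.1,-0.478,-0.328,0.079,0.3,-0.478,-0.328,0.079,0.45,-0.478,-0.328,0.079,0.55,-0.478,-0.328,0.079,0.604,-0.478,-0.328,0.079,0.604,-0.478]
}}

```text
t: 14.38
eef_pos: [538.7, 75.4, 22.0]
orientation: [[0.293, -0.956, -0.0], [-0.956, -0.293, -0.0], [0.0, 0.0, -1.0]]
force: [-0.8, 0.5, 0.0]
finger_gap: 0.4
grasp_force: 0.0
```

Run:
```python
from h import *
for a,b,p in [(536.8,107,-72.9),(550.9,104,-80.2),(564.1,99.4,-87.4),(576.6,93.2,-94.55),(577.6,91.7,-95)]: inc([*pw(a,b),23],p)
```

```text
inc [ 0.0408 -0.0043 -0.0032] turn -0.0008 head -72.94 from [538.7  75.4  22. ]
inc [ 0.0674 -0.0444 -0.0032] turn 0.1614 head -72.94 from [538.7  75.4  22. ]
inc [ 0.0979 -0.0796 -0.0032] turn 0.3214 head -72.94 from [538.7  75.4  22. ]
inc [ 0.1325 -0.1107 -0.0032] turn 0.4803 head -72.94 from [538.7  75.4  22. ]
inc [ 0.1383 -0.112  -0.0032] turn 0.4903 head -72.94 from [538.7  75.4  22. ]
```

>>> {"method": "move_arm", "body": {
  "increments": [0.02,-0.002,-0.002,0,0.041,-0.004,-0.002,0,0.054,-0.024,-0.002,0.08,0.067,-0.044,-0.002,0.161,0.082,-0.062,-0.002,0.24,0.098,-0.08,-0.002,0.321,0.115,-0.096,-0.002,0.4,0.132,-0.111,-0.002,0.48,0.138,-0.112,-0.002,0.49,0.138,-0.112,-0.002,0.49]
}}

```text
t: 15.62
eef_pos: [583.4, 46.4, 23.6]
orientation: [[-0.085, -0.996, 0.002], [-0.996, 0.085, 0.001], [-0.001, -0.002, -1.0]]
force: [1.5, 2.9, 0.2]
finger_gap: 0.0
grasp_force: 0.6
```

Run:
```python
from h import *
c=camera('wrist'); blanks(c)
inc([*pw(577.6,91.7),23],-95)
```

```text
blank 38620 rect [559.   36.2] [99.6 94.2] 88.88 box ab [[511.0, -13.0], [605.0, -14.0], [607.0, 85.0], [513.0, 87.0]] touch [193  32] [406 243]
inc [0.0028 0.0001 0.0015] turn 0.0025 head -94.89 from [583.1  46.4  23.5]
```

>>> {"method": "move_arm", "body": {
  "increments": [0.005,0,0,0,0.005,0,0,0,-0.02,0,0,0,-0.03,0,-0.1,0,-0.03,0,-0.3,0,0.2,0,-0.3,0,0.4,0,-0.3,0,0.6,0.05,-0.3,0,0.8,0.05,-0.3,0,0.8,0.05,-0.3,0]
}}

```text
t: 16.92
eef_pos: [544.6, -195.1, 111.9]
orientation: [[-0.092, -0.996, -0.004], [-0.996, 0.092, 0.0], [0.0, 0.004, -1.0]]
force: [0.2, -0.1, -0.7]
finger_gap: -0.1
grasp_force: 0.0
```

Run:
```python
from h import *
c=camera('wrist'); blanks(c)
P=cloud(c); m=(P[...,2]>38)&(P[...,2]<48)&(P[...,0]>480)&(P[...,0]<560)
for mm,k,ce in comps(m,15):
    q=P[mm][:,:2]; print('peg',k,ce,np.round([(q@ex).min(),np.median(q@ex),(q@ex).max(),(q@ey).min(),np.median(q@ey),(q@ey).max()],1))
inc([*pw(549.2,-355.8),23],-108.6)
```

```text
blank 12122 rect [ 550.9 -272.7] [74.5 95.1] 76.63 box ab [[496.0, -298.0], [589.0, -320.0], [606.0, -247.0], [513.0, -225.0]] touch [194   0] [344 102]
peg 234 [308.36752137  92.45726496] [ 514.9  521.2  526.6 -242.5 -236.7 -230.8]
inc [0.6876 0.0236 0.2964] turn 0.2984 head -95.17 from [ 545.2 -193.4  111.9]
```

>>> {"method": "move_arm", "body": {
  "increments": [0.2,0.01,0,0.1,0.4,0.02,0,0.2,0.6,0.024,0,0.298,0.688,0.024,0,0.298,0.688,0.024,0.1,0.298,0.688,0.024,0.2,0.298,0.688,0.024,0.295,0.298,0.688,0.024,0.295,0.298]
}}

```text
t: 17.98
eef_pos: [520.4, -394.2, 21.3]
orientation: [[-0.313, -0.95, -0.007], [-0.95, 0.313, 0.003], [-0.001, 0.008, -1.0]]
force: [0.6, 0.9, -0.1]
finger_gap: 0.1
grasp_force: 0.0
```

Run:
```python
from h import *
for a,b,p in [(552.1,-344.2,-108.6),(565.3,-339.5,-101.4),(577.3,-333.5,-94.55),(578.3,-331.5,-94)]: inc([*pw(a,b),23],p)
```

```text
inc [-0.0257 -0.0006 -0.0056] turn 0.0075 head -108.26 from [ 520.4 -394.2   21.3]
inc [-0.0514 -0.0396 -0.0059] turn -0.1525 head -108.26 from [ 520.4 -394.2   21.3]
inc [-0.0803 -0.0738 -0.0061] turn -0.3048 head -108.26 from [ 520.4 -394.2   21.3]
inc [-0.0876 -0.0754 -0.0061] turn -0.317 head -108.26 from [ 520.4 -394.2   21.3]
```

>>> {"method": "move_arm", "body": {
  "increments": [-0.013,0,-0.002,0,-0.026,-0.001,-0.002,0,-0.038,-0.02,-0.002,-0.075,-0.051,-0.04,-0.002,-0.152,-0.066,-0.057,-0.002,-0.23,-0.08,-0.074,-0.002,-0.305,-0.088,-0.076,-0.002,-0.317,-0.092,-0.076,-0.002,-0.317,-0.092,-0.076,-0.002,-0.317]
}}

```text
t: 19.1
eef_pos: [553.2, -378.1, 26.0]
orientation: [[-0.071, -0.997, 0.002], [-0.997, 0.071, -0.001], [0.001, -0.003, -1.0]]
force: [1.9, -2.1, 2.1]
finger_gap: 0.3
grasp_force: 1.3
```

>>> {"method": "move_arm", "body": {
  "increments": [0.02,0,0,0,0.04,0,-0.1,0,0.04,0.1,-0.3,0,0,0.3,-0.6,0,0,0.3,-0.6,0,-0.1,0.3,-0.6,0,-0.3,0.3,-0.6,0,-0.5,0.3,-0.6,0,-0.5,0.3,-0.6,0,-0.5,0.3,-0.6,0]
}}

```text
t: 20.35
eef_pos: [472.9, -221.3, 204.7]
orientation: [[-0.071, -0.997, -0.001], [-0.997, 0.071, 0.0], [-0.0, 0.001, -1.0]]
force: [-0.3, 0.2, -0.9]
finger_gap: -0.1
grasp_force: 0.0
```

```bash
cat >> h.py <<'E'
def blocks(c):
    P=cloud(c)
    m=(P[...,2]>24)&(P[...,2]<37)&(P[...,0]>340)&(P[...,0]<700)&(P[...,1]>160)&(P[...,1]<470)
    H=hsv(c)
    for mm,k,ce in comps(m,100):
        q=P[mm]; (x,y),r=cv2.minEnclosingCircle(q[:,:2].astype(np.float32))
        print('block',k,np.round([x,y,r],1),'z',round(float(np.median(q[:,2])),1),'hue',np.median(H[mm],0))
E
python3 - <<'E'
from h import *
print(get_obs()['eef_pos'])
for n in ['wrist','top']:
    c=camera(n); print(n); blanks(c); blocks(c)
save(c,'top5.png')
E
```

```text
[ 472.92430839 -221.27874099  204.65797185]
wrist
blank 8027 rect [ 556.9 -274.8] [94.6 95.7] 89.74 box ab [[509.0, -322.0], [605.0, -322.0], [605.0, -228.0], [509.0, -227.0]] touch [148  42] [241 135]
top
block 177 [624.6 271.1  29.5] z 30.2 hue [ 17. 114. 173.]
block 180 [523.2 389.7  29. ] z 30.1 hue [ 17. 113. 172.]
block 181 [514.6 271.4  29. ] z 30.8 hue [141. 154. 142.]
block 190 [414.8 251.6  28.8] z 30.6 hue [ 17. 113. 173.]
```

View pics/top5.png

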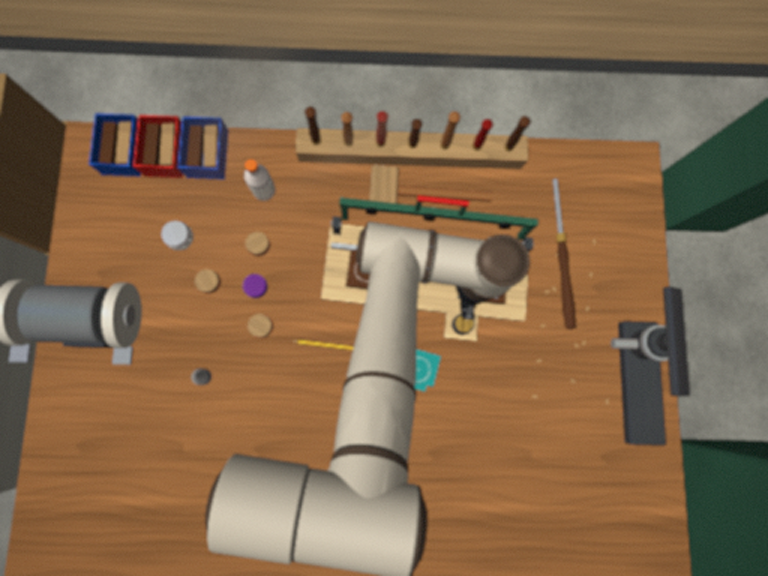

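The top view shows all three blocks where they were: (257,243), (206,281) and (260,325). The bar is upright, the bystanders are untouched, and blank 3 is square. Now to the nearest block.

Run:
```python
from h import *
inc([413,240,150],-94.55)
```

```text
inc [-1.5223  0.3111  0.1824] turn 0.0086 head -94.16 from [ 473.  -222.3  204.5]
```

>>> {"method": "move_arm", "body": {
  "increments": [-0.2,0.1,0,0,-0.4,0.15,0,0,-0.6,0.2,0,0,-0.8,0.25,0,0,-1,0.31,0,0,-1,0.31,0,0,-1,0.31,0,0],
  "fingers": 0.87
}}

```text
t: 21.32
eef_pos: [402.0, 83.9, 204.7]
orientation: [[-0.072, -0.997, -0.001], [-0.997, 0.072, -0.0], [0.0, 0.001, -1.0]]
force: [0.8, 0.0, 0.1]
finger_gap: 74.2
grasp_force: 0.0
```

>>> {"method": "move_arm", "body": {
  "increments": [-0.2,0,0.04,0,-0.4,0,0.1,0,-0.52,0,0.15,0,-0.52,0,0.18,0,-0.52,0,0.18,0,-0.52,0,0.18,0]
}}

```text
t: 22.08
eef_pos: [413.5, 238.5, 151.3]
orientation: [[-0.074, -0.997, 0.0], [-0.997, 0.074, 0.0], [-0.0, -0.0, -1.0]]
force: [0.0, 0.4, 0.0]
finger_gap: 74.2
grasp_force: 0.0
```

Run:
```python
from h import *
o=get_obs(); print(o['q'],o['finger_gap'])
c=camera('wrist'); blocks(c)
for n in ['top']: c=camera(n); blocks(c); blanks(c)
inc([413,252,3],-94.55)
```

```text
[ 8.64537370e-01  2.14711604e-01 -4.60168756e-01  1.40942266e-04
 -8.95605010e-01 -9.38462129e-01] 74.17317783965018
block 2438 [412.4 249.   28.9] z 29.9 hue [ 19.  92. 163.]
block 2167 [512.8 268.3  29.2] z 29.9 hue [142. 138. 135.]
block 2222 [622.5 269.   29.8] z 29.8 hue [ 19.  94. 161.]
block 564 [508.5 386.3  25.3] z 29.8 hue [ 18.  89. 160.]
block 293 [609.9 454.9  17.1] z 31.4 hue [ 23.  11. 111.]
block 177 [624.1 272.2  29.4] z 30.9 hue [ 17. 114. 172.]
block 103 [517.3 268.5  29. ] z 30.3 hue [141. 155. 137.]
block 142 [414.4 251.4  28.4] z 30.5 hue [ 17. 113. 172.]
blank 555 rect [558.1  34.2] [89.  93.8] 88.87 box ab [[510.0, -9.0], [604.0, -11.0], [606.0, 78.0], [512.0, 80.0]] touch [231 167] [257 192]
blank 586 rect [ 557.4 -272. ] [92.5 94.7] 89.57 box ab [[510.0, -318.0], [604.0, -319.0], [605.0, -226.0], [510.0, -225.0]] touch [312 176] [337 202]
inc [-0.0424  0.0051  0.4956] turn 0.0083 head -94.18 from [413.4 239.1 151.7]
```

>>> {"method": "move_arm", "body": {
  "increments": [-0.036,0.004,0.15,0,-0.036,0.004,0.3,0,-0.036,0.004,0.42,0,-0.036,0.004,0.496,0,-0.036,0.004,0.496,0,-0.036,0.004,0.496,0]
}}

```text
t: 22.92
eef_pos: [413.3, 251.4, 3.3]
orientation: [[-0.071, -0.997, 0.002], [-0.997, 0.071, 0.002], [-0.002, -0.002, -1.0]]
force: [-0.4, -0.1, -0.2]
finger_gap: 74.1
grasp_force: 0.0
```

>>> {"method": "move_arm", "body": {
  "increments": [0,0,0,0,0,0,0,0,0,0,0,0,0,0,0,0,0,0,0,0,0,0,0,0],
  "fingers": 0,
  "squeeze": 30
}}

```text
t: 23.68
eef_pos: [413.3, 251.6, 3.7]
orientation: [[-0.071, -0.997, 0.002], [-0.997, 0.071, 0.002], [-0.002, -0.002, -1.0]]
force: [-0.6, -0.8, 6.4]
finger_gap: 56.8
grasp_force: 31.5
```

>>> {"method": "move_arm", "body": {
  "increments": [0,0,-0.1,0,0,0,-0.25,0,0,0,-0.4,0,0,0,-0.4,0,0,0,-0.4,0]
}}

```text
t: 24.3
eef_pos: [412.0, 250.5, 122.0]
orientation: [[-0.072, -0.997, -0.0], [-0.997, 0.072, 0.0], [-0.0, 0.0, -1.0]]
force: [-0.0, -0.4, -0.9]
finger_gap: 57.1
grasp_force: 32.4
```

Run:
```python
from h import *
o=get_obs(); print(o['eef_pos'])
c=camera('wrist'); P=cloud(c); save(c,'w6.png')
# held block: top points near TCP
p=o['eef_pos']; m=(np.hypot(P[...,0]-p[0],P[...,1]-p[1])<45)&(P[...,2]>p[2]-10)&(P[...,2]<p[2]+40)
H=hsv(c); m&=(H[...,1]>60)
for mm,k,ce in comps(m,100):
    q=P[mm]; (x,y),r=cv2.minEnclosingCircle(q[:,:2].astype(np.float32)); print(k,np.round([x,y,r],1),np.percentile(q[:,2],[5,50,95])-p[2])
sq1=pw(559.3,34.7); print(sq1); inc([*sq1,150],-94.55)
```

```text
[411.96843149 250.46620194 122.04047204]
11258 [410.7 247.7  31.7] [10.81013403 25.87799395 26.93423429]
[560.26195  -9.76353]
inc [ 0.829  -0.5555 -0.0953] turn 0.0099 head -94.1 from [411.8 250.2 121.4]
```

View pics/w6.png

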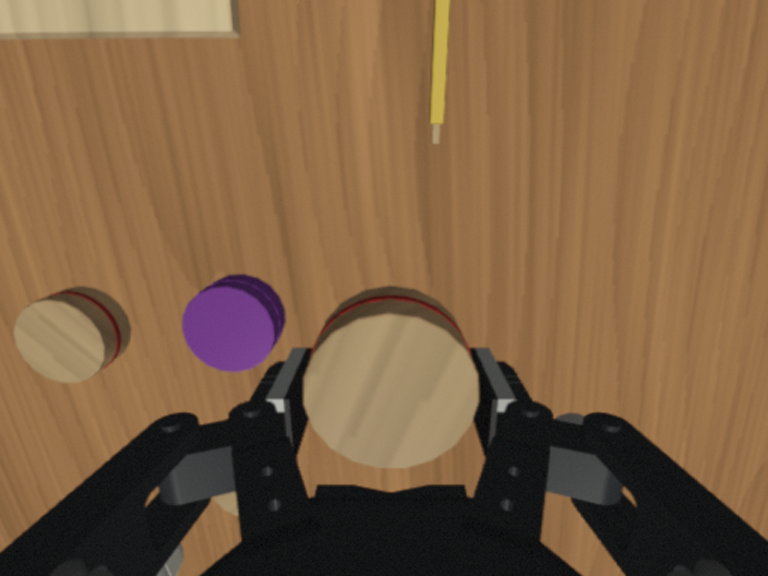

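The wrist view shows the block held centrally at (390,382), with the purple decoy at (232,322) untouched.

>>> {"method": "move_arm", "body": {
  "increments": [0,0,-0.1,0,0.2,-0.14,-0.1,0,0.4,-0.28,-0.1,0,0.6,-0.42,-0.1,0,0.829,-0.555,-0.1,0,0.829,-0.555,-0.1,0.01,0.829,-0.555,-0.1,0.01,0.829,-0.555,-0.1,0.01]
}}

```text
t: 25.35
eef_pos: [560.0, -9.3, 150.5]
orientation: [[-0.08, -0.997, -0.003], [-0.997, 0.08, -0.001], [0.001, 0.003, -1.0]]
force: [-1.0, 0.2, -0.5]
finger_gap: 57.1
grasp_force: 32.4
```

Run:
```python
from h import *
c=camera('wrist'); P=cloud(c); H=hsv(c); blanks(c)
o=get_obs(); p=o['eef_pos']
m=(P[...,2]>p[2]+22)&(P[...,2]<p[2]+32)&(H[...,1]>60)&(np.hypot(P[...,0]-p[0],P[...,1]-p[1])<45)
for mm,k,ce in comps(m,100):
    q=P[mm][:,:2]; (x,y),r=cv2.minEnclosingCircle(q.astype(np.float32)); print(k,np.round([x-p[0],y-p[1],r],1))
inc([*pw(559.3,35),40],-94.55)
```

```text
blank 5975 rect [559.1  29.2] [89.8 94.5] 89.4 box ab [[511.0, -15.0], [606.0, -16.0], [607.0, 74.0], [512.0, 75.0]] touch [210 135] [308 224]
9782 [-0.8 -2.1 30.4]
inc [ 0.0023 -0.0019  0.3698] turn 0.0011 head -94.5 from [560.   -8.7 150.9]
```

>>> {"method": "move_arm", "body": {
  "increments": [0.002,-0.002,0.15,0,0.002,-0.002,0.28,0,0.002,-0.002,0.35,0,0.002,-0.002,0.37,0,0.002,-0.002,0.373,0,0.002,-0.002,0.373,0]
}}

```text
t: 26.15
eef_pos: [562.2, -9.1, 41.4]
orientation: [[-0.078, -0.997, 0.002], [-0.997, 0.078, 0.0], [-0.001, -0.002, -1.0]]
force: [0.2, -1.0, -0.2]
finger_gap: 57.3
grasp_force: 32.4
```

>>> {"method": "move_arm", "body": {
  "increments": [0,0,0,0,0,0,0,0,0,0,0,0,0,0,0,0,0,0,-0.1,0,0,0,-0.3,0,0,0,-0.4,0,0,0,-0.4,0],
  "fingers": 0.87
}}

```text
t: 27.15
eef_pos: [563.1, -9.4, 163.3]
orientation: [[-0.079, -0.997, 0.006], [-0.997, 0.079, 0.001], [-0.002, -0.006, -1.0]]
force: [0.1, -0.0, -0.1]
finger_gap: 74.1
grasp_force: 0.0
```

```bash
cat >> h.py <<'E'
def placed(c):
    P=cloud(c); H=hsv(c); a=P[...,:2]@ex; b=P[...,:2]@ey
    m=(abs(P[...,2]-65)<6)&(a>480)&(a<620)&(b>-400)&(b<130)
    for mm,k,ce in comps(m,60):
        (x,y),r=cv2.minEnclosingCircle(np.stack([a[mm],b[mm]],1).astype(np.float32)); print('placed ab',k,np.round([x,y,r],1),'z',np.round(np.percentile(P[mm][:,2],[5,50,95]),1))
E
python3 - <<'E'
from h import *
for n in ['wrist','top']:
    c=camera(n); print(n); placed(c); blanks(c); blocks(c)
    if n=='wrist': save(c,'w7.png')
inc([622,257,150],-94.55)
E
```

```text
wrist
placed ab 2962 [559.5  32.5  28.9] z [63.7 64.8 66. ]
blank 4877 rect [558.9  32.1] [95.4 94.3] 88.77 box ab [[511.0, -15.0], [605.0, -17.0], [607.0, 79.0], [513.0, 81.0]] touch [216 133] [311 225]
top
blank 588 rect [ 557.5 -271.9] [93.2 94. ] 89.39 box ab [[510.0, -318.0], [604.0, -319.0], [605.0, -226.0], [511.0, -225.0]] touch [312 176] [337 202]
block 187 [523.  390.1  29.2] z 30.6 hue [ 17. 113. 168.]
block 106 [512.8 276.9  28.9] z 30.5 hue [141.  149.5 140. ]
inc [-0.9025 -0.1327  0.0326] turn -0.0001 head -94.55 from [560.8  -9.7 159.7]
```

View pics/w7.png

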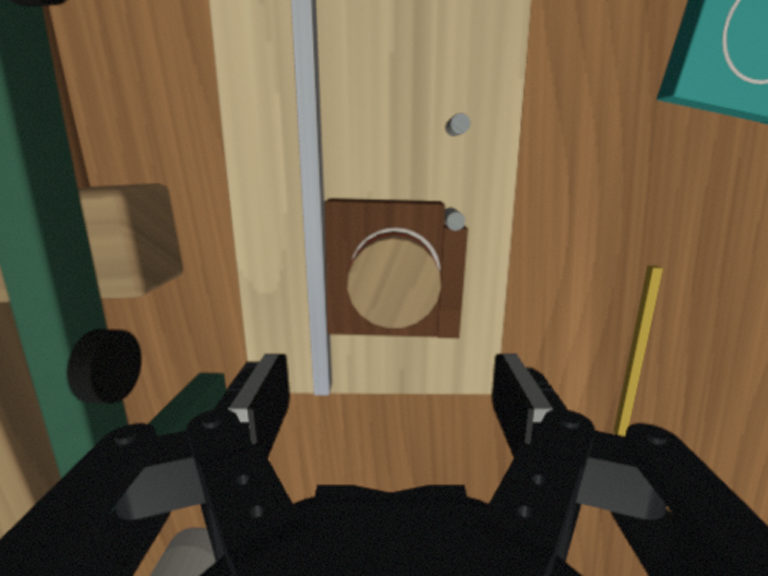

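The block sits concentric on the left blank at (395,283), square to the fence. The block on the bench at (522,390) has the clearer path, so it's next.

Run:
```python
from h import *
inc([522,376,150],-94.55)
```

```text
inc [-1.2714  0.2311  0.033 ] turn -0.0001 head -94.55 from [560.8  -9.7 159.7]
```

>>> {"method": "move_arm", "body": {
  "increments": [-0.2,0.23,0,0,-0.4,0.23,0,0,-0.6,0.23,0,0,-0.8,0.23,0,0,-1,0.23,0,0,-1,0.23,0,0,-1,0.23,0,0]
}}

```text
t: 28.12
eef_pos: [515.5, 294.6, 158.2]
orientation: [[-0.078, -0.997, -0.003], [-0.997, 0.078, -0.003], [0.003, 0.003, -1.0]]
force: [0.5, -0.5, 0.8]
finger_gap: 74.3
grasp_force: 0.0
```

>>> {"method": "move_arm", "body": {
  "increments": [-0.15,0,0.02,0,-0.27,0,0.03,0,-0.27,0,0.03,0,-0.27,0,0.03,0,-0.27,0,0.03,0]
}}

```text
t: 28.75
eef_pos: [522.9, 373.9, 151.4]
orientation: [[-0.081, -0.997, -0.0], [-0.997, 0.081, -0.0], [0.0, 0.0, -1.0]]
force: [0.3, -0.6, -0.6]
finger_gap: 74.3
grasp_force: 0.0
```

Run:
```python
from h import *
o=get_obs(); print(o['q'],o['finger_gap'])
c=camera('wrist'); blocks(c)
inc([522,389,3],-94.55)
```

```text
[ 8.71965104e-01  4.76243825e-01 -5.45699078e-02 -5.90323246e-05
 -1.04045615e+00 -9.52653161e-01] 74.30331483700903
block 3408 [513.7 268.4  28.9] z 29.7 hue [141. 138. 134.]
block 3382 [622.6 269.   29.2] z 29.8 hue [ 19.  94. 160.]
block 2408 [521.5 388.   29.1] z 29.9 hue [ 19.  92. 160.]
block 150 [650.6 445.3  18.1] z 32.4 hue [23. 14. 99.]
inc [-0.0493  0.0069  0.4951] turn -0.0014 head -94.61 from [522.9 374.1 151.5]
```

>>> {"method": "move_arm", "body": {
  "increments": [-0.048,0.008,0.15,0,-0.048,0.008,0.3,0,-0.048,0.008,0.42,0,-0.048,0.008,0.495,0,-0.048,0.008,0.495,0,-0.048,0.008,0.495,0]
}}

```text
t: 29.55
eef_pos: [522.3, 390.4, 4.1]
orientation: [[-0.079, -0.997, 0.002], [-0.997, 0.079, 0.001], [-0.002, -0.002, -1.0]]
force: [-0.5, 0.3, 0.0]
finger_gap: 74.2
grasp_force: 0.0
```

>>> {"method": "move_arm", "body": {
  "increments": [0,0,0,0,0,0,0,0,0,0,0,0,0,0,0,0,0,0,0,0,0,0,0,0],
  "fingers": 0
}}

```text
t: 30.3
eef_pos: [522.4, 390.9, 4.7]
orientation: [[-0.078, -0.997, 0.002], [-0.997, 0.078, 0.002], [-0.002, -0.002, -1.0]]
force: [-0.5, -1.1, 5.8]
finger_gap: 56.6
grasp_force: 32.5
```

>>> {"method": "move_arm", "body": {
  "increments": [0,0,-0.15,0,0,0,-0.3,0,0,0,-0.5,0,0.2,0.1,-0.5,0,0.4,0.15,-0.5,0,0.6,0.2,-0.5,0,0.8,0.2,-0.5,0,1,0.2,-0.5,0,1,0.2,-0.5,0,1,0.2,-0.5,0]
}}

```text
t: 31.55
eef_pos: [438.3, 95.8, 153.1]
orientation: [[-0.08, -0.997, 0.001], [-0.997, 0.08, 0.001], [-0.001, -0.001, -1.0]]
force: [0.4, 0.7, -0.3]
finger_gap: 56.9
grasp_force: 32.4
```

Run:
```python
from h import *
o=get_obs(); print(o['grasp_force'],o['finger_gap'])
inc([*pw(559.3,-274.5),150],-94.55)
```

```text
32.408382296562195 56.856074735086366
inc [ 1.3489 -0.4337  0.0097] turn -0.0004 head -94.57 from [438.3  95.8 153.1]
```

>>> {"method": "move_arm", "body": {
  "increments": [0.2,0,0,0,0.4,0,0,0,0.6,-0.1,0,0,0.8,-0.2,0,0,1,-0.3,0,0,1,-0.3,0,0,1,-0.3,0,0]
}}

```text
t: 32.42
eef_pos: [504.5, -210.1, 151.9]
orientation: [[-0.079, -0.997, -0.001], [-0.997, 0.079, 0.0], [-0.0, 0.001, -1.0]]
force: [-0.2, 0.4, -1.0]
finger_gap: 56.7
grasp_force: 32.4
```

>>> {"method": "move_arm", "body": {
  "increments": [0.1,-0.04,0,0,0.2,-0.08,0,0,0.349,-0.134,0,0,0.349,-0.134,0,0,0.349,-0.134,0,0,0.349,-0.134,0,0]
}}

```text
t: 33.17
eef_pos: [535.8, -316.1, 153.0]
orientation: [[-0.077, -0.997, -0.0], [-0.997, 0.077, 0.0], [-0.0, 0.0, -1.0]]
force: [-0.8, 0.8, -0.4]
finger_gap: 56.8
grasp_force: 32.4
```

Run:
```python
from h import *
c=camera('wrist'); P=cloud(c); H=hsv(c); blanks(c)
o=get_obs(); p=o['eef_pos']; print(p,o['q'])
m=(P[...,2]>p[2]+22)&(P[...,2]<p[2]+32)&(H[...,1]>60)&(np.hypot(P[...,0]-p[0],P[...,1]-p[1])<45)
for mm,k,ce in comps(m,100):
    q=P[mm][:,:2]; (x,y),r=cv2.minEnclosingCircle(q.astype(np.float32)); print(k,np.round([x-p[0],y-p[1],r],1))
inc([*pw(559.3,-274.5),40],-94.55)
```

```text
blank 6148 rect [ 557.5 -281.9] [94.1 82.6] 0.2 box ab [[510.0, -241.0], [511.0, -323.0], [605.0, -323.0], [604.0, -240.0]] touch [211 135] [311 217]
[ 535.89409685 -316.37437503  153.07264512] [-2.73701878e-01  4.42280913e-01 -1.07367617e-01 -2.08094468e-04
 -1.02105263e+00  1.96846517e-01]
9641 [-2.1 -1.5 30.3]
inc [5.400e-03 1.000e-04 3.769e-01] turn 0.0031 head -94.41 from [ 535.9 -316.4  153.1]
```

>>> {"method": "move_arm", "body": {
  "increments": [0.006,0.003,0.15,0,0.006,0.003,0.28,0,0.006,0.003,0.35,0,0.006,0.003,0.377,0,0.006,0.003,0.38,0,0.006,0.003,0.38,0]
}}

```text
t: 33.98
eef_pos: [535.5, -319.4, 39.7]
orientation: [[-0.078, -0.997, 0.002], [-0.997, 0.078, -0.001], [0.0, -0.002, -1.0]]
force: [-1.8, 1.6, 1.3]
finger_gap: 56.9
grasp_force: 32.4
```

>>> {"method": "move_arm", "body": {
  "increments": [0,0,0,0,0,0,0,0,0,0,0,0,0,0,0,0,0,0,-0.1,0,0,0,-0.3,0,0,0,-0.4,0,0,0,-0.4,0],
  "fingers": 0.87
}}

```text
t: 34.98
eef_pos: [536.4, -320.4, 162.2]
orientation: [[-0.079, -0.997, 0.007], [-0.997, 0.079, -0.002], [0.002, -0.007, -1.0]]
force: [-0.7, -0.2, -0.6]
finger_gap: 74.7
grasp_force: 0.0
```

Run:
```python
from h import *
for n in ['wrist','top','side']:
    c=camera(n); print(n); placed(c); blanks(c)
    H=hsv(c); P=cloud(c)
    R=(((H[...,0]<6)|(H[...,0]>174))&(H[...,1]>170)&(H[...,2]>80)&(P[...,2]>200)&(P[...,2]<270)&(P[...,0]>600)&(P[...,0]<750)&(P[...,1]<-60)&(P[...,1]>-260))
    for mm,a,ce in comps(R,20):
        q=P[mm]; print('red',a,np.round(np.percentile(q,[2,50,98],axis=0),1).tolist(),'a',np.percentile(q[:,:2]@ex,[2,50,98]))
print(get_obs()['eef_pos'])
```

```text
wrist
placed ab 2979 [ 557.6 -278.9   28.9] z [63.6 64.9 65.9]
blank 4955 rect [ 557.5 -276.1] [94.1 95.4] 0.07 box ab [[510.0, -229.0], [511.0, -324.0], [605.0, -324.0], [604.0, -228.0]] touch [215 138] [310 228]
top
placed ab 186 [561.3  32.4  28.9] z [61.6 65.5 69.6]
placed ab 164 [ 559.8 -278.2   28.6] z [61.5 65.5 69.7]
blank 354 rect [558.6  34.2] [90.  93.8] 88.87 box ab [[511.0, -10.0], [605.0, -12.0], [606.0, 78.0], [513.0, 80.0]] touch [231 167] [257 192]
blank 373 rect [ 557.5 -272.7] [95.4 95.8] 1.37 box ab [[509.0, -226.0], [511.0, -322.0], [606.0, -320.0], [604.0, -224.0]] touch [312 176] [337 202]
side
placed ab 168 [ 556.8 -275.9   30.6] z [61.1 64.5 67.4]
placed ab 214 [559.4  34.9  29.8] z [61.4 64.8 67.7]
blank 422 rect [ 546.8 -266.4] [123.6 103.5] 6.71 box ab [[479.0, -222.0], [491.0, -325.0], [614.0, -311.0], [602.0, -208.0]] touch [290 133] [327 160]
blank 457 rect [555.6  38.4] [100.3 102.9] 88.1 box ab [[502.0, -10.0], [605.0, -13.0], [609.0, 87.0], [506.0, 90.0]] touch [223 178] [260 206]
red 114 [[665.3, -225.4, 239.2], [672.7, -166.8, 244.5], [682.2, -116.7, 248.3]] a [679.19590553 682.96811748 690.60901617]
[ 534.00008047 -319.29298127  157.49979778]
```

Both blocks stand on the blanks, with their tops at z≈65 and about 3 mm off centre at most. Now I'll fetch the handle and bring the bar down.

Run:
```python
from h import *
o=get_obs(); print(o['t'])
inc([674.5,-173,300],-94.55)
```

```text
35.125
inc [-0.5237 -0.4272 -0.4754] turn 0.0 head -94.55 from [ 534.  -319.3  157.5]
```

>>> {"method": "move_arm", "body": {
  "increments": [0,0,-0.2,0,0,0,-0.4,0,-0.1,0,-0.475,0,-0.3,-0.15,-0.475,0,-0.524,-0.3,-0.475,0,-0.524,-0.427,-0.475,0,-0.524,-0.427,-0.475,0,-0.524,-0.427,-0.475,0],
  "fingers": 0.5
}}

```text
t: 36.12
eef_pos: [674.7, -172.9, 298.9]
orientation: [[-0.079, -0.997, -0.004], [-0.997, 0.079, 0.0], [0.0, 0.004, -1.0]]
force: [0.1, 0.4, 1.4]
finger_gap: 42.8
grasp_force: 0.0
```

Run:
```python
from h import *
c=camera('wrist'); P=cloud(c); H=hsv(c)
R=(((H[...,0]<6)|(H[...,0]>174))&(H[...,1]>170)&(H[...,2]>80)&(P[...,2]>200))
for mm,a,ce in comps(R,60):
  q=P[mm]; print('red',a,np.percentile(q[:,:2]@ex,[2,50,98]),np.percentile(q[:,:2]@ey,[1,99]), np.percentile(q[:,2],[50,90,98]))
inc([674.5,-173,224],-94.55)
inc([*pw(687,-121),224],-94.55)
```

```text
red 2282 [680.57570883 686.51342916 692.83447363] [-176.37042227  -66.98982059] [244.92749672 246.18543322 246.79731606]
inc [-0.0018 -0.0013  0.2538] turn -0.0001 head -94.55 from [ 674.2 -173.5  300.1]
inc [ 0.005  -0.0042  0.2538] turn -0.0001 head -94.55 from [ 674.2 -173.5  300.1]
```

>>> {"method": "move_arm", "body": {
  "increments": [0,-0.003,0.1,0,0,-0.003,0.2,0,0,-0.003,0.256,0,0,-0.003,0.256,0,0,-0.003,0.256,0]
}}

```text
t: 36.8
eef_pos: [676.3, -173.6, 226.2]
orientation: [[-0.079, -0.997, 0.003], [-0.997, 0.079, -0.001], [0.001, -0.003, -1.0]]
force: [0.3, -0.9, 0.7]
finger_gap: 42.6
grasp_force: 0.0
```

>>> {"method": "move_arm", "body": {
  "increments": [0,0,0,0,0,0,0,0,0,0,0,0,0,0,0,0,0,0,0,0,0,0,0,0],
  "fingers": 0,
  "squeeze": 40
}}

```text
t: 37.55
eef_pos: [676.2, -173.2, 225.7]
orientation: [[-0.079, -0.997, 0.002], [-0.997, 0.079, -0.001], [0.0, -0.002, -1.0]]
force: [-1.0, 0.2, 5.5]
finger_gap: 12.5
grasp_force: 39.2
```

>>> {"method": "move_arm", "body": {
  "increments": [0,0.05,-0.005,0,0,0.099,-0.007,0,0,0.143,-0.004,0,0,0.187,0.002,0,0,0.23,0.011,0,0,0.272,0.023,0,0,0.313,0.039,0,0,0.353,0.057,0,0,0.391,0.079,0,0,0.428,0.103,0,0,0.462,0.13,0,0,0.496,0.159,0,0,0.526,0.191,0,0,0.554,0.225,0,0,0.579,0.261,0,0,0.602,0.299,0,0,0.602,0.299,0]
}}

```text
t: 39.67
eef_pos: [495.1, -158.6, 132.5]
orientation: [[-0.079, -0.997, -0.001], [-0.997, 0.079, 0.001], [-0.001, 0.001, -1.0]]
force: [7.2, -1.2, -5.8]
finger_gap: 12.0
grasp_force: 42.8
```

Run:
```python
from h import *
o=get_obs(); print(o['force'],o['eef_pos'][:2]@ex,o['eef_pos'][2])
```

```text
[ 7.16845064 -1.16364393 -5.80683569] 506.1111003493791 132.48329636132928
```

>>> {"method": "move_arm", "body": {
  "increments": [0,0.019,0.04,0,0,0.036,0.08,0,0,0.049,0.121,0,0,0.06,0.164,0,0,0.065,0.195,0,0,0.068,0.215,0,0,0.068,0.221,0,0,0.068,0.224,0,0,0.068,0.224,0]
}}

```text
t: 40.8
eef_pos: [475.7, -157.2, 68.9]
orientation: [[-0.078, -0.997, 0.001], [-0.997, 0.078, -0.001], [0.0, -0.001, -1.0]]
force: [0.1, 4.7, 15.4]
finger_gap: 12.7
grasp_force: 43.8
```

```bash
cat >> h.py <<'E'
def rod(c):
    P=cloud(c); H=hsv(c)
    R=(((H[...,0]<6)|(H[...,0]>174))&(H[...,1]>170)&(H[...,2]>80)&(P[...,2]>60)&(P[...,2]<200)&(P[...,0]>440)&(P[...,0]<600)&(P[...,1]<-60)&(P[...,1]>-260))
    for mm,a,ce in comps(R,15):
        q=P[mm]; print('red',a,'a',np.percentile(q[:,:2]@ex,[2,50,98]),'z',np.percentile(q[:,2],[5,50,95]))
E
python3 - <<'E'
from h import *
o=get_obs(); print(o['force'],o['eef_pos'][:2]@ex,o['eef_pos'][2])
for n in ['side','wrist']:
    c=camera(n); print(n); rod(c)
    save(c,n+'8.png')
E
```

```text
[ 0.09371379  4.69512853 15.40287133] 486.6753861260288 68.9082142147775
side
red 49 a [478.91700716 484.86238759 491.38575201] z [84.9539383  89.00093053 91.70618015]
wrist
red 4142 a [479.21196422 484.79423864 491.53751538] z [85.91748032 88.84976552 90.284129  ]
```

View pics/side8.png

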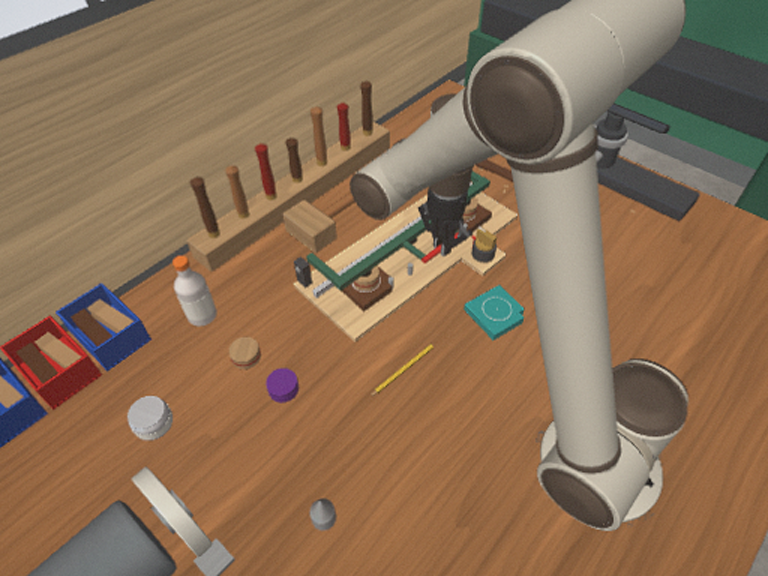

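The side view shows the bar down on the blocks, with the gripper on the rod at (440,245). The rod centre is at z≈83 and a≈485, which is the angle-0 pose, and the 15 N reaction shows the pads are on the blocks. I'll release and back off.

>>> {"method": "move_arm", "body": {
  "increments": [0,0,0,0,0,0,0,0,0,0,0,0,0,0,0,0,0,0,-0.1,0,0,0,-0.3,0,0,0,-0.5,0,0.2,0.3,-0.6,0,0.3,0.5,-0.6,0,0.3,0.5,-0.6,0,0.3,0.5,-0.6,0,0.3,0.5,-0.6,0],
  "fingers": 0.5
}}

```text
t: 42.4
eef_pos: [318.8, -235.2, 247.6]
orientation: [[-0.079, -0.997, 0.0], [-0.997, 0.079, -0.0], [-0.0, -0.0, -1.0]]
force: [-0.5, 0.6, 0.2]
finger_gap: 42.6
grasp_force: 0.0
```

Run:
```python
from h import *
o=get_obs(); print(o['t'],o['force'],o['eef_pos'],np.abs(o['joint_vel']).max())
for n in ['side','top']:
    c=camera(n); print(n); rod(c); placed(c); blanks(c)
    P=cloud(c); H=hsv(c)
    m=(np.hypot(P[...,0]-428,P[...,1]+254)<32)&(P[...,2]>78)&(P[...,2]<95)
    q=P[m][:,:2]; print('knob',cv2.minAreaRect(q.astype(np.float32)) if len(q)>4 else '')
    save(c,n+'9.png',(190,80,380,250) if n=='side' else (190,120,380,250),4)
```

```text
42.4 [-0.52598334  0.64334058  0.20001073] [ 318.84321823 -235.21763261  247.56644027] 0.02177691149985464
side
red 93 a [479.69591221 483.85428223 489.94871552] z [85.29285073 89.10011917 91.95870072]
placed ab 75 [ 552.5 -275.5   29.3] z [60.6 65.3 69.3]
placed ab 92 [551.7  36.3  26.9] z [60.2 65.  68.2]
blank 347 rect [538.5  38.8] [99.9 71.8] 88.25 box ab [[501.0, -10.0], [573.0, -12.0], [576.0, 88.0], [504.0, 90.0]] touch [228 179] [260 206]
knob ((428.3857116699219, -253.2631072998047), (15.459348678588867, 46.87077713012695), 82.76084899902344)
top
red 68 a [482.07839122 486.05155399 489.93841934] z [85.38203849 89.68513133 94.03842639]
blank 357 rect [558.5  34. ] [91.3 93.7] 89.79 box ab [[512.0, -12.0], [605.0, -12.0], [606.0, 79.0], [512.0, 80.0]] touch [231 167] [257 192]
blank 411 rect [ 557.2 -271.4] [95.1 92.8] 0.25 box ab [[509.0, -225.0], [510.0, -318.0], [605.0, -318.0], [605.0, -225.0]] touch [312 176] [337 202]
knob ((441.73699951171875, -255.63299560546875), (13.734970092773438, 22.48423194885254), 84.77184295654297)
```

View pics/side9.png

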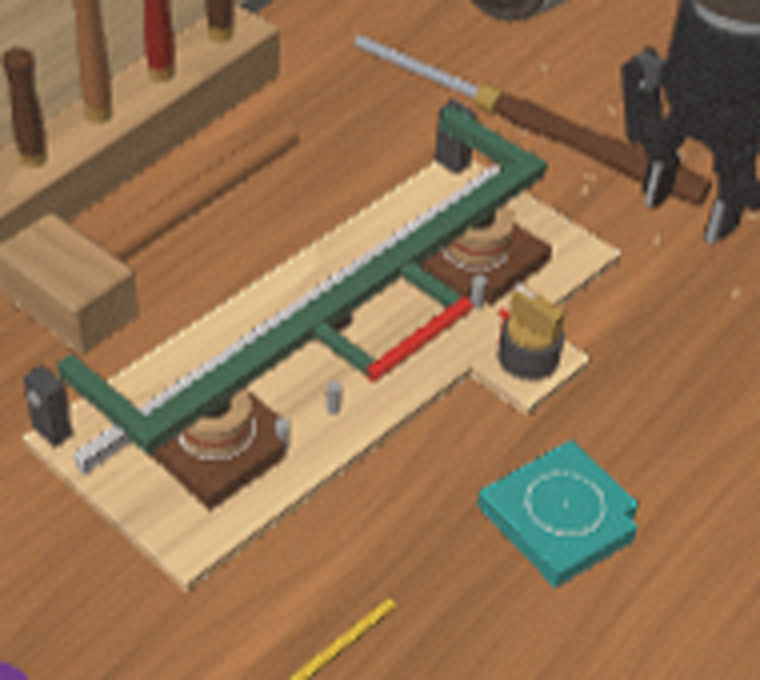

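The close side view shows both pads resting on the blocks at (215,420) and (480,235). The blanks are square, the knob's line meets the red mark at (505,310), and the robot is clear. I'm handing in.

```bash
python3 -c "
from bench import *
print(hand_in())"
```

```text
the job is handed in; nothing more can be done
None
```

I handed the job in at about 42 s: knob at its mark, both blanks present (left and right) square, a block within about 5 mm of centre on each, bar down on the blocks, and the robot clear; the hand-in gave no verdict.

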